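# Finish setting the courtyard tray to its drawn layout

### The job

Finish setting the tray to match the layout drawn on its paper liner: stand the empty pump bottle on its outline with its spout over the drawn spout, and stand the steel glass, which is draining upside down, mouth-up on the double circle. Set both down rather than drop them, and keep the bottle upright throughout. Leave the tin on its circle, and the coaster, the striker and the small bowl where they are.

Things in the scene. Friction and masses are not known exactly. Their poses are not given: they have to be found in the camera images.
- carrom_board: The table the work stands on: a carrom board, fixed. Its playing surface is level, at the height of the robot's base (z = 0), 740 mm square, inside a dark wooden frame 60 mm wide that stands 20 mm higher. Origin: centre of the playing surface.
- tray: Shallow aluminium serving tray on the carrom board, fixed (it does not slide). 180 mm (its x) by 320 mm (its y) outside, walls 4 mm thick and 18 mm high, floor top 4 mm above the board (the paper liner is on it). A bent-rod ear sticks out 19 mm at each y end, top 17 mm above the board. Origin: centre of the underside; z up.
- mark_glass: Place drawn for the glass: two concentric black circles, 68 mm and 55 mm across, the rim and the foot of the glass seen from above. Flat ink on the liner, no height. Origin: centre of the circles, on the tray floor. The three places stand in a row along the tray's y, 100 mm apart; which is which varies.
- mark_tin: Place drawn for the tin: one single black circle 67 mm across, flat, with the tin already on it. Origin: its centre, on the tray floor.
- mark_bottle: Place drawn for the bottle: a black circle 65 mm across with a small pump-head circle and a spout drawn from its middle out along the mark's +x, flat. Origin: centre of the circle, on the tray floor; the mark's +x is the direction the spout must point.
- mark_spout (a point): The outer end of the drawn spout, 44 mm from the centre of mark_bottle along its +x.
- glass: Round steel drinking glass (tumbler), open at one end, 100 mm tall, foot 52 mm and rim 65 mm across, slightly tapered, wall 2 mm, about 110 g. It starts upside down on the board. Origin: centre of the outside of its foot; its z axis runs from the foot to the mouth (points down at the start, must point up at the end). On its side it lies still on a level surface. It is stiff and not harmed by a firm grip.
- glass_rim (a point): Centre of the glass's mouth, 100 mm from its origin along its z.
- bottle: Empty clear plastic pump dispenser bottle, 168 mm tall, about 90 g, standing. Round body 60 mm across up to 92 mm high, shoulder narrowing to 27 mm at 114 mm, white screw collar 31 mm across from 114 to 138 mm, thin stem, pump head 23 mm across from 154 to 168 mm with a spout 10 mm wide reaching 44 mm from the axis along its +x (spout underside 150 mm high). The pump is locked and does not move. Origin: centre of the underside; z up.
- bottle_spout (a point): The tip of the bottle's spout, 44 mm from the bottle's axis along its +x, 162 mm above its underside.
- tin: Closed round steel tin with a push-on lid, 63 mm across and 45 mm tall, about 120 g. It already stands on its own circle on the tray and is to be left there. Origin: centre of the underside; z up.
- coaster: Bystander: round bamboo coaster 96 mm across, 8 mm thick, on the board. Origin: centre of the underside.
- striker: Bystander: black acrylic carrom striker, a disc 41 mm across and 8 mm thick. Origin: centre of the underside.
- katori: Bystander: small empty steel bowl (katori), 84 mm across and 34 mm high. Origin: centre of the underside.

How it is judged:
By the outcome, as a careful person would: the job done as asked, in the order asked, and still so for the second after the job is handed in, with the robot touching nothing.
It also fails if it takes over 72 s, if anything falls off the work surface, if the arm or the gripper's body presses on something with over 40 N, if the wrist force passes 120 N, or if a joint passes its speed limit or range.

### The arm

A 7-joint arm with a two-finger parallel gripper is mounted at the origin on the work surface. World frame = base frame: x ahead of the robot, y to its left, z up, the work surface at z = 0. Lengths are in m, angles in rad, forces in N, time in s.
With the tool pointing down it reaches from about 0.425 to 0.925 m from the base axis. Payload 6.8 kg.
Tool frame: the origin (TCP) lies between the finger pads; the fingertips stand r.tip_extent ahead of it and the grasp point (between the pads) lies 5 mm behind it (r.tip_extent is the distance from the TCP to the fingertips, in m); y points along the fingers, x is the direction in which the jaws open and shut, and the axes are right-handed (so a half turn about y gives the same grasp; the last joint's range is limited). The gripper opens to 85 mm and grips with 20 to 120 N. Pads are 22 mm wide; open, the fingers measure 114 mm over their backs; the gripper's body (76 mm by 85 mm) begins 54 mm behind the grasp point. The pads swing forward as they close: fully open they stand 13 mm farther back than shut.
Start: joints at [1.201, 0.477, 0.022, 1.555, -0.011, 1.109, -0.083], TCP at [0.175, -0.652, 0.245] pointing down, gripper open.
Joint ranges: [-2.96, 2.96], [-0.34, 2.1], [-1.41, 1.46], [0.24, 2.44], [-1.37, 4.51], [0.17, 1.92], [-2.96, 2.96]. Speed limits (rad/s): [2.39, 2.39, 3.14, 3.14, 3.14, 3.14, 3.14].

### API

Orientations are given as a rotation vector (axis times angle).
In Python, from bench import r gives the robot as it stands.
- The arm moves only by the tool send_rows, never from a script. Its argument "plan" is a list of rows, each a list of 5 numbers: the shift along the tool's x, y, z in cm, then the turn about the tool's y in degrees, then the opening, from 0 (shut) to 1 (fully open). In form: [[dx, dy, dz, spin, grip], ...]. A call has 1 to 12 rows; each row shifts and turns the commanded pose from where the row before left it, along the tool's axes as they then stand; what a row does not reach is not made up. A row lasts 1/8 s, in which the tool goes at most 62.5 mm and 10.7 degrees, less where a joint would pass 70% of its speed; a pose out of reach is approached as far as the arm can. A call is refused whole if a number of a shift passes 6.25 or a number of a turn 10.7, either way. A call with a gripper value outside its range is refused whole. The fingers move at their own pace and stop on an object; "force" is the grip in N (left out, the last holds). Time passes only in rows, so rows that do not move let the fingers close. It gives the time, the measured TCP pose, the force and the opening at its end, in the units of the state.
- r.get_obs(): the state, without advancing time (a new reading comes with each control period).
- r.grab_frame(name): name is "side" or "top" or "wrist"; returns a dict with "image" (420x560x3 uint8, red, green, blue), "camera_matrix" (3x3 intrinsics, pixels), "cam_to_world" (4x4, takes a point from camera to world coordinates). Camera axes: x right, y down, z forward; pixel columns grow to the right and rows downward; lengths in m; the calibration is good to about 2 mm. A picture is of the moment at which its call begins. There is no depth.
- r.hand_in(): hands the job in, once; it reports no verdict.
Trained networks look in the newest picture that a camera, given by its name, has taken for a name from the list of things; names that differ only in an ending like _2 or _b are one class to them, and where a whole thing is asked for, a point or a joint stands for the part that bears it (a point fixed in the world has none). Each returns a list of dicts, best first, with "p" (0 to 1); they miss things now and then, are a little off and sometimes report something else, mostly with a low value. They report only what shows in the picture. A call takes as long as a camera call.
- r.recognise(camera, target): "rect" ([left, top, right, bottom] in pixels, round what is visible of it).
The state is a dict: "clock": time; "joints": joint angles; "qvel": joint speeds; "tau": joint torques, N m; "tcp_pos": TCP position; "orientation": TCP orientation; "contact_force": force on the tool from outside, world axes, zero at the start; "moment": the same for the moment, N m; "grip_width": finger opening in m.
Only numpy, scipy, OpenCV 4.12 (cv2) and the standard library are available. Lean on these libraries where they do the work, as an engineer would, in place of code of your own. Each camera call takes 0.05 s, during which the arm holds its last target.

## Working session

There is one attempt and no reset: what is moved stays moved. The work goes in short steps, Python scripts to look and compute and a tool call to move; the robot and the scene stay as the last step left them, time stands still between calls to the robot, and variables do not carry over. Pictures are saved under pics/ and viewed, and the job is handed in when it is done.

Besides the shell and the picture viewer there is one more tool, called after "Request:" as a command line: name --pt "numbers of a row" for each row, then --argument value for the rest. send_rows: Moves the arm, as the interface text tells. Its arguments: {"type":"object","properties":{"plan":{"type":"array","items":{"type":"array","items":{"type":"number"}}},"force":{"type":"number"}},"required":["plan"]}

```bash
ls; mkdir -p pics; python3 - <<'E'
from bench import r
import cv2
print(r.get_obs(), r.tip_extent)
for n in("side","top","wrist"):
    f=r.grab_frame(n); cv2.imwrite(f"pics/{n}0.png",f["image"][:,:,::-1])
    print(n,f["camera_matrix"].round(1).tolist(),f["cam_to_world"].round(4).tolist())
    for t in["tray","mark_glass","mark_tin","mark_bottle","glass","bottle","bottle_spout","tin","coaster","striker","katori"]:
        d=r.recognise(n,t)
        print(t,[(x["p"],[round(v) for v in x["rect"]]) for x in d[:2]])
E
```

```text
pics
{'clock': 0.0, 'joints': array([ 1.20090629,  0.47777755,  0.02233793,  1.55646576, -0.01147733,
        1.10931649, -0.08308953]), 'qvel': array([ 0.00011001, -0.00171552,  0.00094019,  0.00078916, -0.00151676,
       -0.0001225 , -0.00076958]), 'tau': array([ 1.15993709e-03, -5.96434164e+01,  1.60810076e+00, -2.81193191e+01,
        1.24890968e-02,  9.44659085e-03, -2.48636252e-05]), 'tcp_pos': array([ 0.1745283 , -0.65144774,  0.24433476]), 'orientation': array([-1.32073088,  1.01532005, -1.01274057]), 'contact_force': array([0.35889652, 0.79641032, 0.01576213]), 'moment': array([-0.05885232, -0.01725857, -0.00443698]), 'grip_width': 0.08511879111166742} 0.014
side [[416.5, 0.0, 276.7], [0.0, 416.5, 204.8], [0.0, 0.0, 1.0]] [[-0.8904, -0.3058, 0.3372, 0.3299], [-0.4552, 0.5885, -0.6682, 0.6103], [0.0059, -0.7484, -0.6632, 0.6995], [0.0, 0.0, 0.0, 1.0]]
tray [(0.57, [278, 168, 389, 275])]
mark_glass [(0.87, [331, 187, 357, 202])]
mark_tin []
mark_bottle [(0.62, [316, 208, 348, 225])]
glass [(0.7, [220, 293, 255, 354]), (0.7, [1, 110, 512, 420])]
bottle [(0.91, [306, 247, 344, 
[... 534 characters left out ...]

mark_tin [(0.25, [184, 124, 229, 164])]
mark_bottle [(0.84, [337, 233, 361, 270])]
glass [(0.77, [146, 212, 183, 244])]
bottle [(0.95, [197, 260, 230, 304])]
bottle_spout [(0.57, [196, 259, 238, 302])]
tin [(0.85, [287, 241, 319, 270])]
coaster [(0.91, [182, 124, 229, 166])]
striker [(0.82, [269, 132, 286, 148])]
katori [(0.91, [330, 121, 371, 158]), (0.32, [384, 233, 416, 270])]
wrist [[369.2, 0.0, 280.9], [0.0, 369.2, 210.2], [0.0, 0.0, 1.0]] [[0.2587, -0.9288, -0.2655, 0.2427], [-0.9659, -0.2488, -0.0711, -0.6341], [0.0, 0.2748, -0.9615, 0.373], [0.0, 0.0, 0.0, 1.0]]
tray []
mark_glass []
mark_tin []
mark_bottle []
glass []
bottle []
bottle_spout []
tin []
coaster []
striker []
katori []
```

View pics/side0.png

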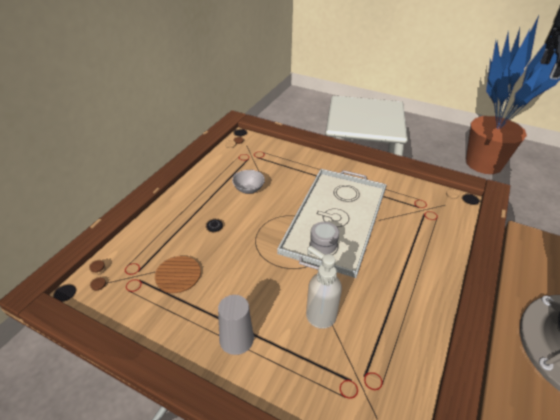

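View pics/top0.png

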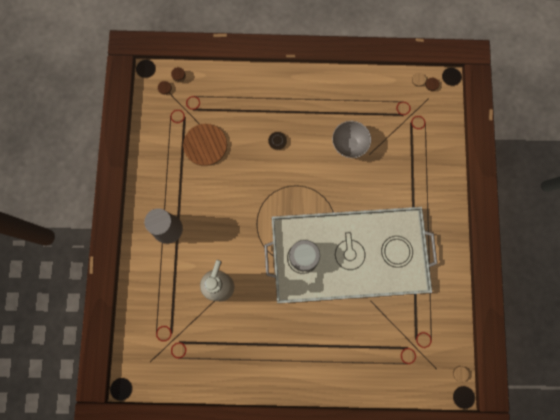

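```bash
python3 - <<'E'
import cv2
i=cv2.imread("pics/top0.png")
cv2.imwrite("pics/top0z.png",cv2.resize(i[195:310,130:445],None,fx=2.5,fy=2.5,interpolation=cv2.INTER_CUBIC))
i=cv2.imread("pics/side0.png")
cv2.imwrite("pics/side0z.png",cv2.resize(i[160:360,200:400],None,fx=3,fy=3,interpolation=cv2.INTER_CUBIC))
E
```

```text
(no output)
```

View pics/top0z.png

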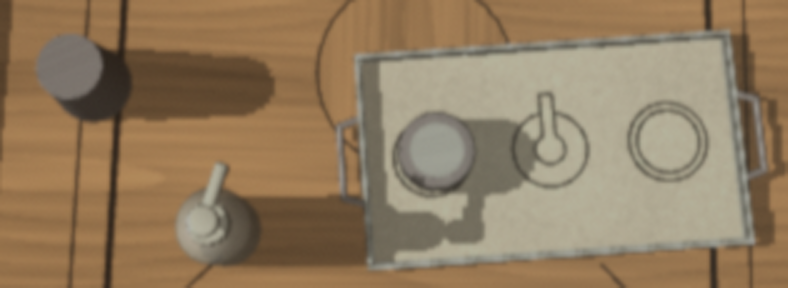

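View pics/side0z.png

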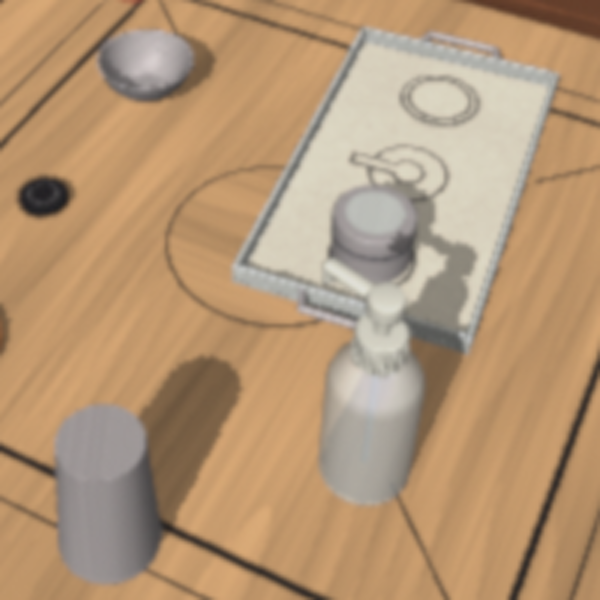

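```bash
cat > h.py <<'E'
import numpy as np, cv2
from scipy.spatial.transform import Rotation as R
def pw(f,uv,z):
    K=f["camera_matrix"];T=f["cam_to_world"]
    d=T[:3,:3]@np.linalg.solve(K,[uv[0],uv[1],1.]);c=T[:3,3]
    return c+d*(z-c[2])/d[2]
def proj(f,P):
    P=np.atleast_2d(P);K=f["camera_matrix"];T=f["cam_to_world"]
    p=(P-T[:3,3])@T[:3,:3]; q=p@K.T
    return q[:,:2]/q[:,2:]
def rect(f,z,x0,x1,y0,y1,s=2000):
    # image of plane z: rows: x decreasing downward, cols: y decreasing rightward, s px/m
    W=int((y1-y0)*s);H=int((x1-x0)*s)
    a=np.array([[0,0],[W,0],[W,H],[0,H]],np.float32)
    w=[[x1-v/s,y1-u/s,z] for u,v in a]
    M=cv2.getPerspectiveTransform(proj(f,np.array(w)).astype(np.float32),a)
    return cv2.warpPerspective(f["image"],M,(W,H),flags=cv2.INTER_CUBIC)
def circ(c,rad,z,n=48):
    t=np.linspace(0,2*np.pi,n,endpoint=False)
    return np.c_[c[0]+rad*np.cos(t),c[1]+rad*np.sin(t),np.full(n,z)]
E
python3 - <<'E'
from bench import r
from h import *
import pickle
F={n:r.grab_frame(n) for n in("top","side")}
pickle.dump(F,open("f0.pkl","wb"))
o=r.get_obs();print(R.from_rotvec(o["orientation"]).as_matrix().round(3),o["clock"])
f=F["top"]
for nm,uv,z in[("glassfoot(top)",(158,222),.1),("bottle collar/head",(211,285),.168),("tin",(304,255),.049),("mg",(397,251),.004),("mb",(349.5,255),.004),("coaster",(205.5,145),.008),("katori",(350,139.5),.03),("striker",(277.5,140),.008)]:
    print(nm,pw(f,uv,z).round(4))
for n in F:
    im=rect(F[n],.004,.42,.72,-.28,.10,2000)
    cv2.imwrite(f"pics/rect_{n}.png",im[:,:,::-1])
E
```

```text
[[ 0.259  0.     0.966]
 [-0.966 -0.     0.259]
 [ 0.    -1.     0.   ]] 1.9
glassfoot(top) [0.58   0.2715 0.1   ]
bottle collar/head [0.458  0.1541 0.168 ]
tin [ 0.5279 -0.0172  0.049 ]
mg [ 0.5459 -0.2162  0.004 ]
mb [ 0.5349 -0.1155  0.004 ]
coaster [0.7671 0.1999 0.008 ]
katori [ 0.781  -0.1131  0.03  ]
striker [0.7827 0.0429 0.008 ]
```

View pics/rect_top.png

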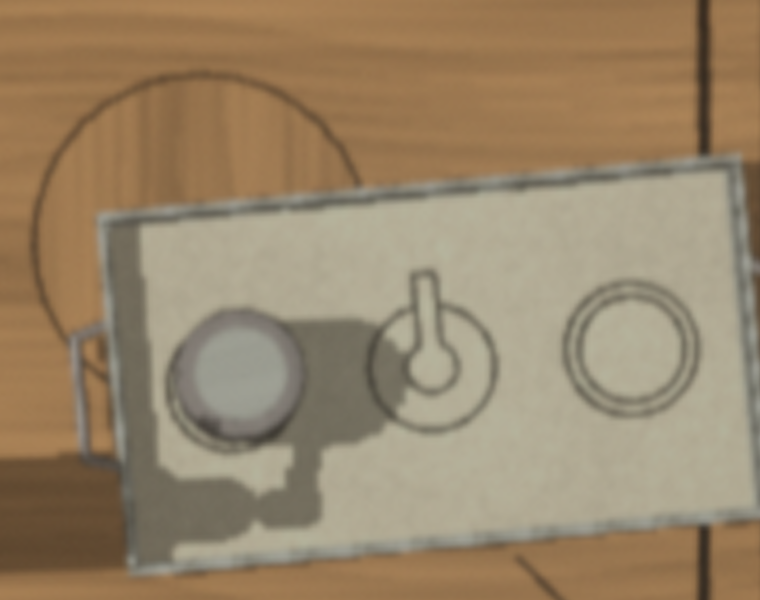

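View pics/rect_side.png

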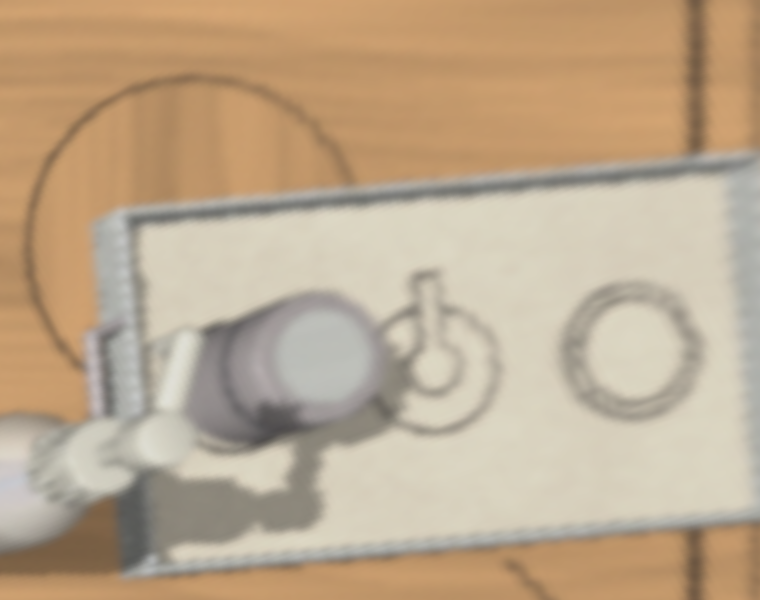

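```bash
cat > ov.py <<'E'
from h import *
import pickle
F=pickle.load(open("f0.pkl","rb"))
f=F["top"]
tip=pw(f,(218.8,261),.165);print("tip",tip)
G=(0.580,0.2715);B=(0.458,0.154);a=np.arctan2(tip[1]-B[1],tip[0]-B[0]);print("spout deg",np.degrees(a),np.hypot(tip[1]-B[1],tip[0]-B[0]))
def draw(f,box,s,name):
    im=cv2.resize(np.ascontiguousarray(f["image"][:,:,::-1]),None,fx=s,fy=s,interpolation=cv2.INTER_CUBIC)
    def L(P,c): cv2.polylines(im,[((proj(f,P)+.5)*s).astype(int)],True,c,1)
    L(circ(G,.026,.1),(0,0,255));L(circ(G,.0325,0),(0,0,255))
    for rad,z in[(.03,0),(.03,.092),(.0155,.114),(.0155,.138),(.0115,.168),(.0115,.154)]:L(circ(B,rad,z),(0,255,0))
    d=np.array([np.cos(a),np.sin(a)]);n=np.array([-d[1],d[0]])*.005
    L(np.array([[*(np.array(B)+q),.160] for q in(n,n+.044*d,-n+.044*d,-n)]),(255,0,0))
    l,t,rr,b=[int(v*s) for v in box];cv2.imwrite(name,im[t:b,l:rr])
draw(f,(135,200,245,315),5,"pics/ov_top.png")
draw(F["side"],(205,235,355,365),5,"pics/ov_side.png")
E
python3 ov.py
```

```text
tip [0.5014159  0.14241684 0.165     ]
spout deg -14.938299741643274 0.04493450853782878
```

View pics/ov_top.png

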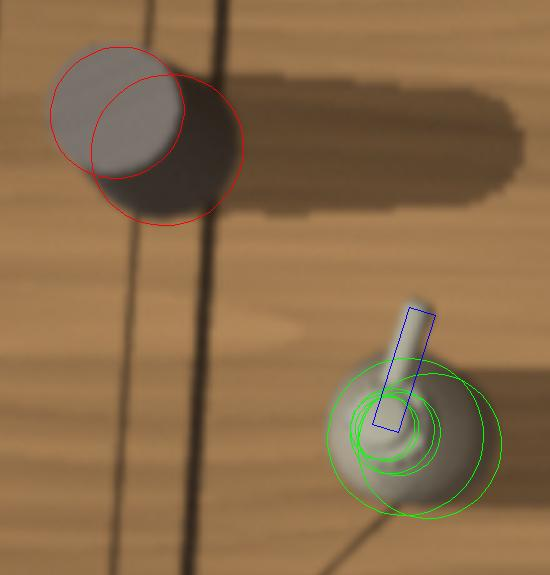

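View pics/ov_side.png

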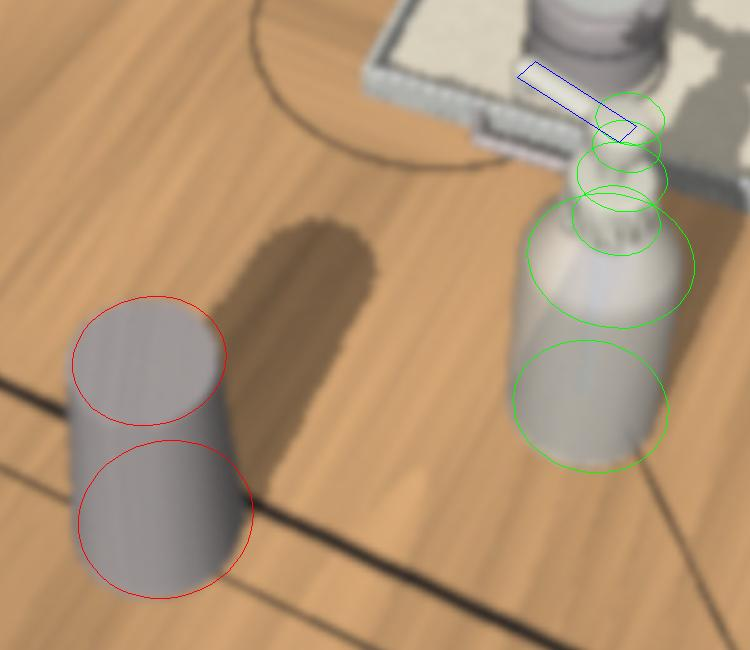

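```bash
sed -i 's/G=(0.580,0.2715);B=(0.458,0.154)/G=(0.582,0.273);B=(0.461,0.1575)/' ov.py; python3 ov.py; python3 -c "
import cv2,numpy as np
a=cv2.imread('pics/ov_top.png');b=cv2.imread('pics/ov_side.png')
c=np.zeros((650,1300,3),np.uint8);c[:575,:550]=a;c[:650,550:]=b;cv2.imwrite('pics/ov2.png',cv2.resize(c,(800,400),interpolation=cv2.INTER_AREA))"
```

```text
tip [0.5014159  0.14241684 0.165     ]
spout deg -20.46550667556142 0.04313869226914915
```

View pics/ov2.png

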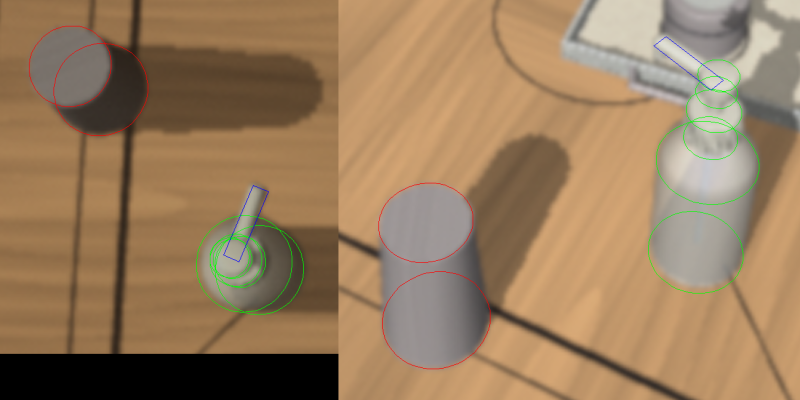

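Request:
send_rows --pt "-2.55 0 4.05 0 1" --pt "-2.55 0 4.05 0 1" --pt "-2.55 0 4.05 0 1" --pt "-2.55 0 4.05 0 1" --pt "-2.55 0 4.05 0 1" --pt "-2.55 0 4.05 0 1" --pt "-2.55 0 4.05 0 1" --pt "-2.55 0 4.05 0 1" --pt "-2.55 0 4.05 0 1" --pt "-2.55 0 4.05 0 1"

```text
clock: 3.15
tcp_pos: [0.5009, -0.2998, 0.2455]
orientation: [-1.322, 1.014, -1.015]
contact_force: [-0.0, -0.9, -1.0]
grip_width: 0.0858
```

Request:
send_rows --pt "-4.5 0 0.8 0 1" --pt "-4.5 0 0.8 0 1" --pt "-4.5 0 0.8 0 1" --pt "-4.5 0 0.8 0 1" --pt "-4.5 0 0.8 0 1" --pt "-4.5 0 0.8 0 1" --pt "-4.5 0 0.8 0 1" --pt "-4.5 0 0.8 0 1" --pt "-4.5 0 0.8 0 1" --pt "-4.7 0 0.8 0 1" --pt "0 0 0 0 1" --pt "0 0 0 0 1"

```text
clock: 4.65
tcp_pos: [0.4603, 0.1558, 0.2453]
orientation: [-1.322, 1.014, -1.015]
contact_force: [-0.2, -0.9, -0.1]
grip_width: 0.0855
```

Request:
send_rows --pt "0 0 0 10.6 1" --pt "0 0 0 10.6 1" --pt "0 0 0 10.6 1" --pt "0 0 0 0 1" --pt "0 0 0 0 1"

```text
clock: 5.28
tcp_pos: [0.4604, 0.1555, 0.2453]
orientation: [-1.057, 1.42, -1.421]
contact_force: [-0.2, -0.2, 0.5]
grip_width: 0.0852
```

```bash
cat > st.py <<'E'
from bench import r
from h import *
def st():
    o=r.get_obs();M=R.from_rotvec(o["orientation"]).as_matrix()
    print("t",round(o["clock"],2),"p",o["tcp_pos"].round(4),"jaw",round(np.degrees(np.arctan2(M[1,0],M[0,0])),2),"down",M[:,1].round(3),"F",o["contact_force"].round(2),"w",round(o["grip_width"],4),"q",o["joints"].round(2))
    return o,M
def snap(n,name,box=None,s=1):
    f=r.grab_frame(n);im=f["image"][:,:,::-1]
    if box:
        im=im[box[1]:box[3],box[0]:box[2]]
    cv2.imwrite("pics/"+name,cv2.resize(im,None,fx=s,fy=s,interpolation=cv2.INTER_CUBIC));return f
def tool(dx,dy,dz=0):
    "world shift -> tool cm"
    M=R.from_rotvec(r.get_obs()["orientation"]).as_matrix()
    return (M.T@[dx,dy,dz]*100).round(2)
E
python3 - <<'E'
from st import *
st()
f=snap("wrist","w1.png")
import pickle;pickle.dump(f,open("w1.pkl","wb"))
E
```

```text
t 5.28 p [0.4604 0.1555 0.2453] jaw -106.68 down [ 0. -0. -1.] F [-0.25 -0.17  0.51] w 0.0852 q [-0.1   0.19 -0.39  1.97  0.09  0.99 -2.4 ]
```

View pics/w1.png

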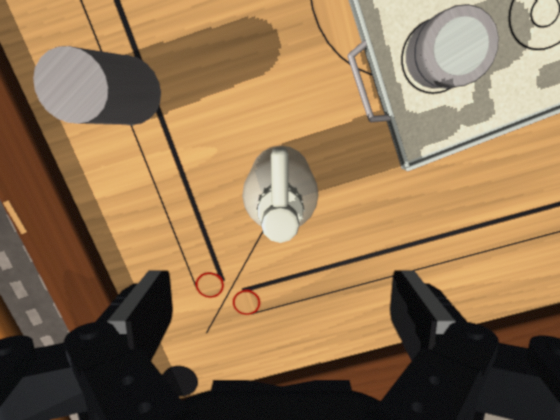

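```bash
python3 - <<'E'
from h import *;import pickle
f=pickle.load(open("w1.pkl","rb"))
print("head",pw(f,(280.5,224),.168),"tip top",pw(f,(279.5,149),.166))
a=pw(f,(280.5,224),.168);b=pw(f,(279.5,149),.166);print(np.degrees(np.arctan2(b[1]-a[1],b[0]-a[0])),np.hypot(*(b-a)[:2]))
print("glass foot",pw(f,(71,84),.1))
im=f["image"][60:260,20:330,::-1];cv2.imwrite("pics/w1z.png",cv2.resize(im,None,fx=2.5,fy=2.5,interpolation=cv2.INTER_CUBIC))
E
```

```text
head [0.46369555 0.15477761 0.168     ] tip top [0.50527344 0.14289001 0.166     ]
-15.955846496662671 0.04324390766865154
glass foot [0.58333492 0.27222004 0.1       ]
```

View pics/w1z.png

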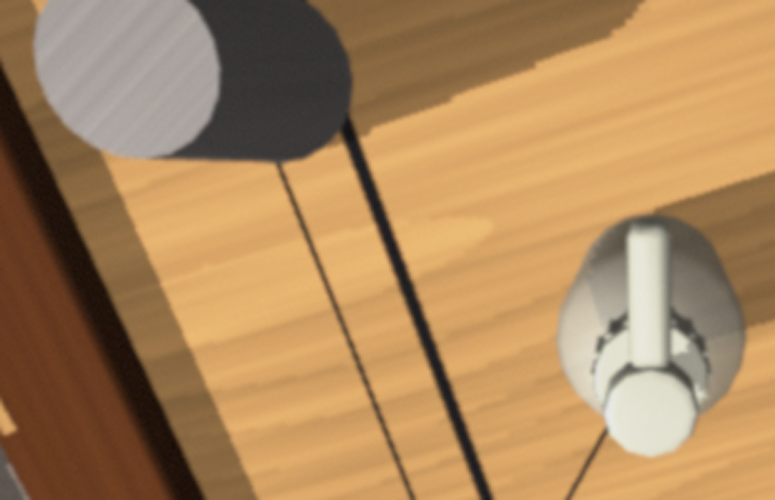

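Request:
send_rows --pt "0 2 0.25 0 1" --pt "0 2 0 0 1" --pt "0 2 0 0 1" --pt "0 2 0 0 1" --pt "0 2 0 0 1" --pt "0 1.4 0 0 1" --pt "0 0 0 0 1" --force 25

```text
clock: 6.2
tcp_pos: [0.4621, 0.1554, 0.1305]
orientation: [-1.058, 1.422, -1.421]
contact_force: [0.2, -0.5, 0.3]
grip_width: 0.0857
```

Request:
send_rows --pt "0 0 0 0 0.5" --pt "0 0 0 0 0.4" --pt "0 0 0 0 0.2" --pt "0 0 0 0 0" --pt "0 0 0 0 0" --pt "0 0 0 0 0" --pt "0 0 0 0 0" --pt "0 0 0 0 0"

```text
clock: 7.2
tcp_pos: [0.4631, 0.1558, 0.1319]
orientation: [-1.055, 1.421, -1.422]
contact_force: [-1.1, -0.7, 6.4]
grip_width: 0.03
```

```bash
python3 - <<'E'
from st import *
st()
f=snap("side","s2.png",(240,200,400,350),4)
E
```

```text
t 7.2 p [0.4631 0.1558 0.1319] jaw -106.81 down [ 0.001  0.    -1.   ] F [-1.12 -0.75  6.43] w 0.03 q [-0.14  0.35 -0.37  2.08  0.18  0.74 -2.49]
```

View pics/s2.png

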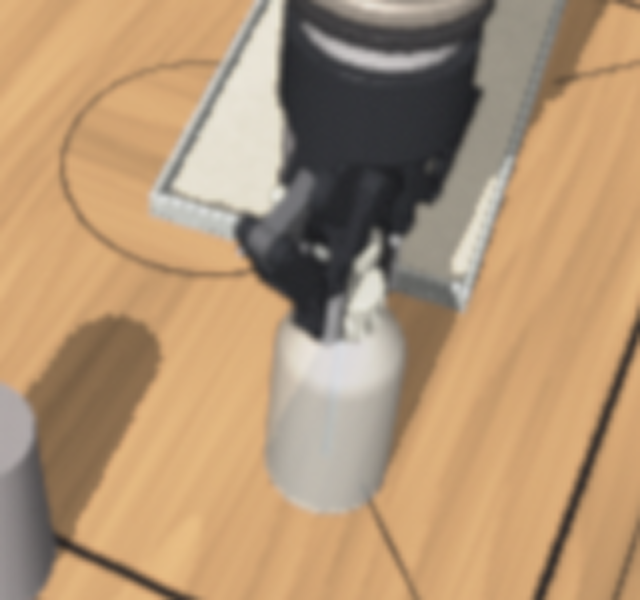

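Request:
send_rows --pt "0 -0.7 0 0 0" --pt "0 -1.5 0 0 0" --pt "0 -2 0 0 0" --pt "0 -2 0 0 0" --pt "0 -2 0 0 0" --pt "0 0 0 0 0"

```text
clock: 8.0
tcp_pos: [0.4636, 0.1562, 0.2153]
orientation: [-1.052, 1.42, -1.422]
contact_force: [0.4, 0.4, -1.6]
grip_width: 0.03
```

Request:
send_rows --pt "1.2 0 0.74 0 0" --pt "2.39 0 1.48 0 0" --pt "2.39 0 1.48 0 0" --pt "2.39 0 1.48 0 0" --pt "2.39 0 1.48 0 0" --pt "2.39 0 1.48 0 0" --pt "2.39 0 1.48 0 0" --pt "2.39 0 1.48 0 0" --pt "2.39 0 1.48 0 0" --pt "2.39 0 1.48 0 0" --pt "2.39 0 1.48 0 0" --pt "0 0 0 0 0"

```text
clock: 9.5
tcp_pos: [0.5379, -0.1332, 0.212]
orientation: [-1.056, 1.426, -1.426]
contact_force: [-0.1, 1.1, -1.5]
grip_width: 0.0302
```

Request:
send_rows --pt "0 0 0 -7 0" --pt "0 0 0 -7 0" --pt "0 0 0 -7 0" --pt "0 0 0 0 0" --pt "0 0 0 0 0" --pt "0 0 0 0 0"

```text
clock: 10.25
tcp_pos: [0.5387, -0.1294, 0.2131]
orientation: [-1.243, 1.156, -1.156]
contact_force: [-1.0, -0.4, -1.4]
grip_width: 0.0299
```

```bash
python3 - <<'E'
from st import *
import pickle
st();print(tool(.536,-.116)-tool(*r.get_obs()["tcp_pos"][:2]))
F={n:r.grab_frame(n) for n in("top","side","wrist")}
pickle.dump(F,open("f3.pkl","wb"))
a=F["side"]["image"][140:290,260:420];a=cv2.resize(a,None,fx=2.5,fy=2.5,interpolation=cv2.INTER_CUBIC)
b=F["top"]["image"][180:320,270:430];b=cv2.resize(b,None,fx=2.5,fy=2.5,interpolation=cv2.INTER_CUBIC)
c=np.zeros((375,800,3),np.uint8);c[:375,:400]=a;c[:350,400:]=b
cv2.imwrite("pics/c3.png",c[:,:,::-1]);cv2.imwrite("pics/w3.png",F["wrist"]["image"][:,:,::-1])
E
```

```text
t 10.25 p [ 0.5387 -0.1294  0.2131] jaw -85.86 down [-0.  0. -1.] F [-0.98 -0.39 -1.36] w 0.0299 q [ 0.35  0.33 -0.28  1.87  0.11  0.96 -1.48]
[-1.35  0.   -0.18]
```

View pics/c3.png

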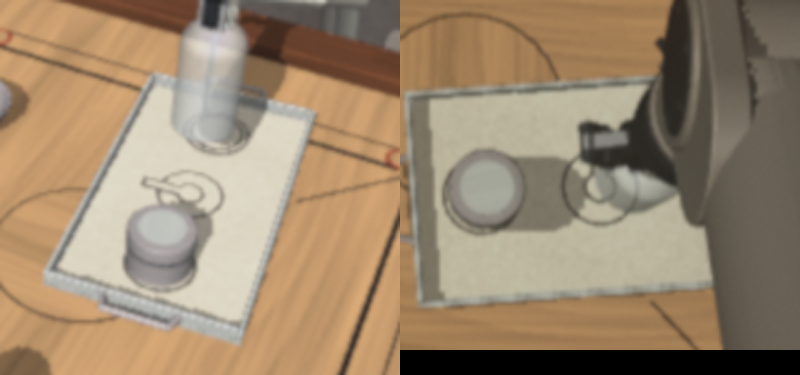

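View pics/w3.png

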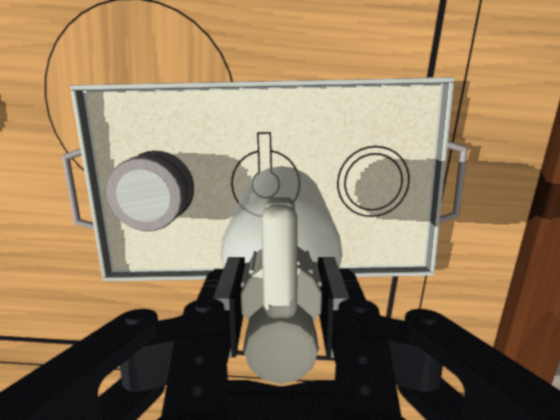

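```bash
python3 - <<'E'
from h import *;import pickle
F=pickle.load(open("f3.pkl","rb"));f=F["wrist"]
print("mg",pw(f,(373.5,181),.004),"mb",pw(f,(265.5,183),.004),"tip",pw(f,(264,132.5),.004))
im=rect(f,.004,.42,.72,-.28,.10,2000);cv2.imwrite("pics/rw3.png",im[:,:,::-1])
E
```

```text
mg [ 0.54720954 -0.21520162  0.004     ] mb [ 0.53804554 -0.11533991  0.004     ] tip [ 0.58392002 -0.11118428  0.004     ]
```

View pics/rw3.png

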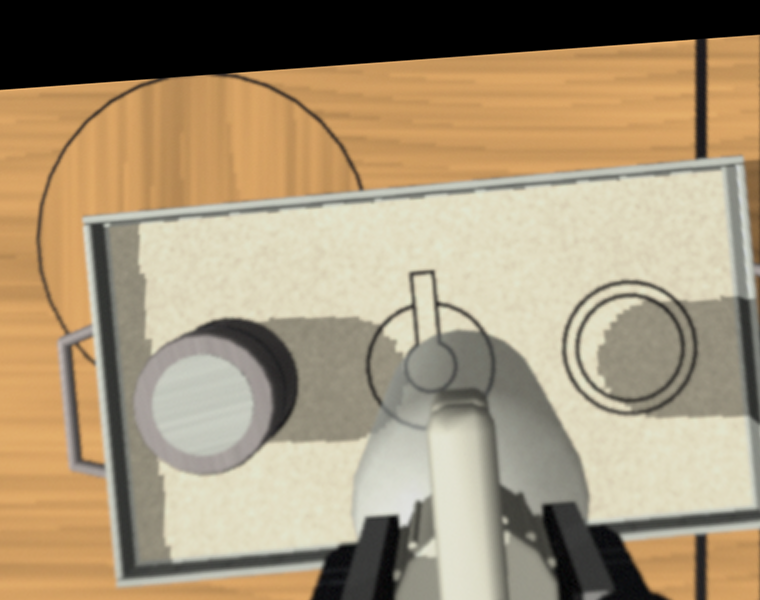

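Request:
send_rows --pt "-0.7 0 -0.06 -0.3 0" --pt "-0.7 0 -0.06 0 0" --pt "0 0 0 0 0" --pt "0 1.5 0 0 0" --pt "0 1.5 0 0 0" --pt "0 1.5 0 0 0" --pt "0 1.2 0 0 0" --pt "0 0.8 0 0 0" --pt "0 0.5 0 0 0" --pt "0 0.2 0 0 0" --pt "0 0 0 0 0" --pt "0 0 0 0 0"

```text
clock: 11.9
tcp_pos: [0.5368, -0.1157, 0.1417]
orientation: [-1.245, 1.151, -1.152]
contact_force: [-0.0, 0.1, -1.5]
grip_width: 0.0299
```

```bash
python3 - <<'E'
from st import *
import pickle
st();print(tool(.5365,-.1157)-tool(*r.get_obs()["tcp_pos"][:2]))
F={n:r.grab_frame(n) for n in("top","side")}
pickle.dump(F,open("f4.pkl","wb"))
a=F["side"]["image"][150:290,270:390];a=cv2.resize(a,None,fx=4,fy=4,interpolation=cv2.INTER_CUBIC)
cv2.imwrite("pics/c4.png",a[:,:,::-1])
E
```

```text
t 11.9 p [ 0.5368 -0.1157  0.1417] jaw -85.51 down [ 0.001 -0.    -1.   ] F [-0.02  0.14 -1.54] w 0.0299 q [ 0.32  0.41 -0.28  1.94  0.15  0.81 -1.53]
[ 0.    0.   -0.03]
```

View pics/c4.png

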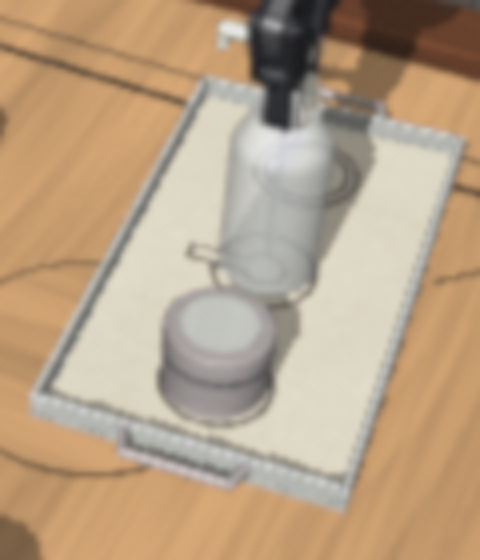

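Request:
send_rows --pt "0 0.3 0 0 0" --pt "0 0.2 0 0 0" --pt "0 0 0 0 0" --pt "0 0 0 0 0"

```text
clock: 12.5
tcp_pos: [0.5365, -0.1156, 0.1363]
orientation: [-1.245, 1.151, -1.151]
contact_force: [0.6, 0.7, -1.4]
grip_width: 0.0298
```

```bash
cat > ovb.py <<'E'
from st import *
def ovb(n,name,box,s,B=(.5365,-.1157),a=np.radians(4.8),z0=.004,G=None):
    f=r.grab_frame(n)
    im=cv2.resize(np.ascontiguousarray(f["image"][:,:,::-1]),None,fx=s,fy=s,interpolation=cv2.INTER_CUBIC)
    def L(P,c): cv2.polylines(im,[((proj(f,P)+.5)*s).astype(int)],True,c,1)
    for rad,z in[(.03,0),(.03,.092),(.0155,.114),(.0155,.138),(.0115,.168)]:L(circ(B,rad,z+z0),(0,255,0))
    L(circ(B,.0325,.004),(0,0,255))
    d=np.array([np.cos(a),np.sin(a)]);q=np.array([-d[1],d[0]])*.005
    L(np.array([[*(np.array(B)+v),.160+z0] for v in(q,q+.044*d,-q+.044*d,-q)]),(255,0,0))
    if G is not None:
        L(circ(G,.026,.004),(0,0,255));L(circ(G,.0325,.104),(0,0,255));L(circ(G,.034,.004),(255,0,255))
    l,t,rr,b=[int(v*s) for v in box];cv2.imwrite("pics/"+name,im[t:b,l:rr])
E
python3 - <<'E'
from ovb import *
st()
ovb("side","o5.png",(270,150,390,270),5)
E
```

```text
t 12.5 p [ 0.5365 -0.1156  0.1363] jaw -85.5 down [-0.  0. -1.] F [ 0.63  0.71 -1.42] w 0.0298 q [ 0.32  0.42 -0.28  1.94  0.16  0.8  -1.53]
```

View pics/o5.png

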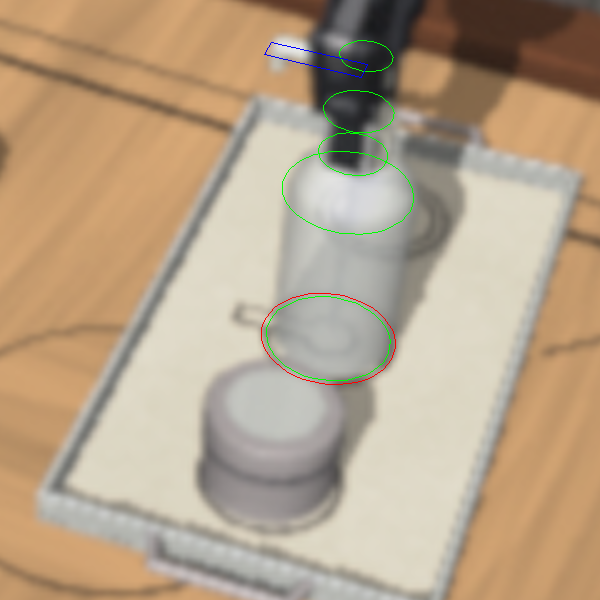

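Request:
send_rows --pt "0 0.1 0 0 0" --pt "0 0 0 0 0" --pt "0 0 0 0 0"

```text
clock: 12.92
tcp_pos: [0.537, -0.1157, 0.136]
orientation: [-1.245, 1.15, -1.152]
contact_force: [-0.8, -0.2, 5.3]
grip_width: 0.0297
```

Request:
send_rows --pt "0 0.1 0 0 0" --pt "0 0 0 0 0" --pt "0 0 0 0 0"

```text
clock: 13.3
tcp_pos: [0.5376, -0.1157, 0.136]
orientation: [-1.244, 1.149, -1.153]
contact_force: [-3.2, -0.1, 12.8]
grip_width: 0.0302
```

```bash
python3 - <<'E'
from ovb import *
st()
ovb("side","o6.png",(270,150,390,270),5)
E
```

```text
t 13.3 p [ 0.5376 -0.1157  0.136 ] jaw -85.51 down [ 0.002 -0.001 -1.   ] F [-3.16 -0.12 12.8 ] w 0.0302 q [ 0.32  0.42 -0.28  1.94  0.16  0.8  -1.54]
```

View pics/o6.png

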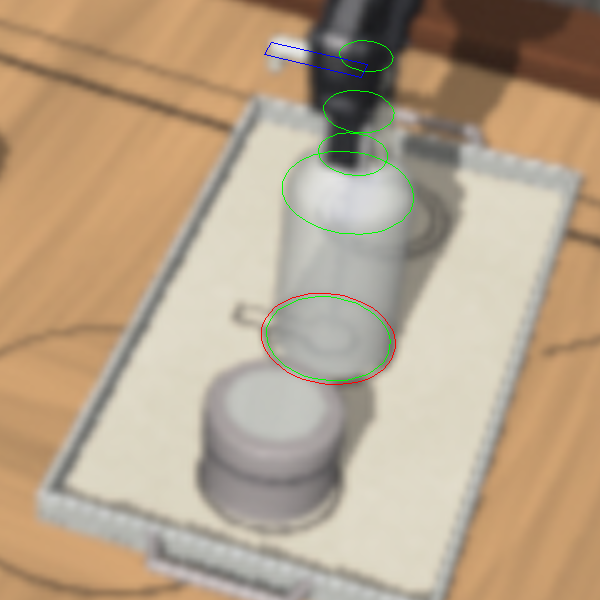

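Request:
send_rows --pt "0 -0.15 0 0 0" --pt "0 0 0 0 0" --pt "0 0 0 0 0.5" --pt "0 0 0 0 0.8" --pt "0 0 0 0 1" --pt "0 0 0 0 1" --pt "0 0 0 0 1" --pt "0 -1 0 0 1" --pt "0 -2.5 0 0 1" --pt "0 -3.5 0 0 1" --pt "0 -3 0 0 1" --pt "0 0 0 0 1"

```text
clock: 14.85
tcp_pos: [0.5383, -0.1158, 0.2391]
orientation: [-1.242, 1.146, -1.155]
contact_force: [0.0, -0.5, -0.5]
grip_width: 0.0855
```

```bash
python3 - <<'E'
from ovb import *
st()
ovb("side","o7.png",(270,150,390,270),5)
snap("wrist","w7.png")
E
```

```text
t 14.85 p [ 0.5383 -0.1158  0.2391] jaw -85.51 down [ 0.006 -0.001 -1.   ] F [ 0.02 -0.52 -0.53] w 0.0855 q [ 0.34  0.29 -0.3   1.85  0.1   1.01 -1.49]
```

View pics/o7.png

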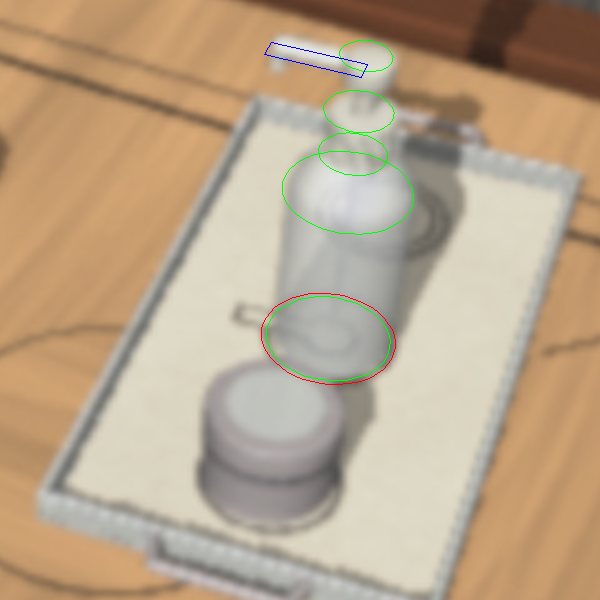

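View pics/w7.png

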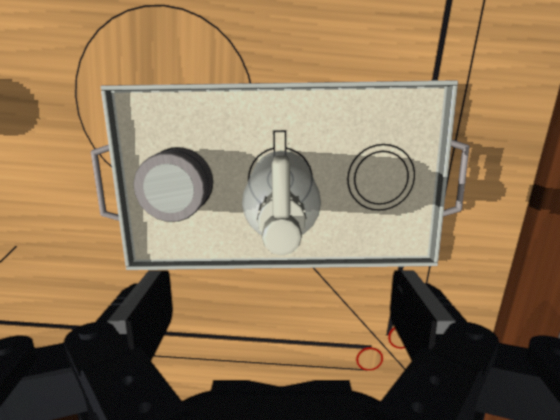

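```bash
python3 - <<'E'
from ovb import *
ovb("wrist","o8.png",(220,110,340,260),5,B=(.5365,-.1157))
ovb("wrist","o8b.png",(220,110,340,260),5,B=(.5345,-.1157))
a=cv2.imread("pics/o8.png");b=cv2.imread("pics/o8b.png");cv2.imwrite("pics/o8c.png",cv2.resize(np.hstack([a,b]),(800,500)))
E
```

```text
(no output)
```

View pics/o8c.png

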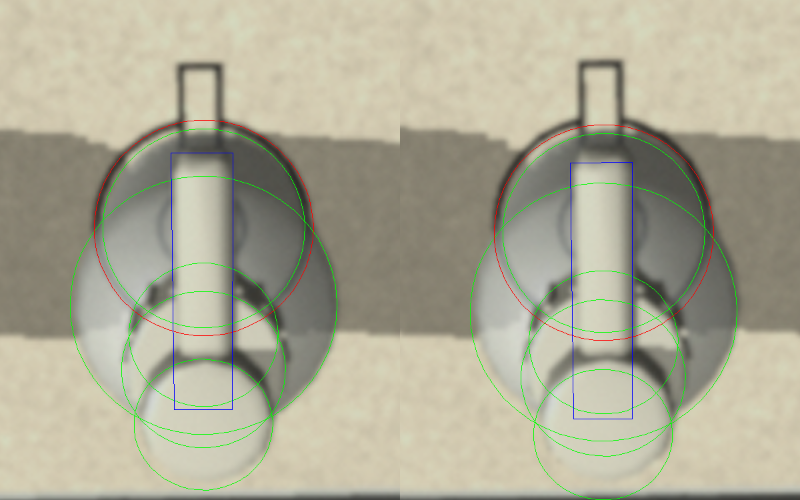

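Request:
send_rows --pt "-4.26 0 0.83 0 1" --pt "-4.26 0 0.83 0 1" --pt "-4.26 0 0.83 0 1" --pt "-4.26 0 0.83 0 1" --pt "-4.26 0 0.83 0 1" --pt "-4.26 0 0.83 0 1" --pt "-4.26 0 0.83 0 1" --pt "-4.26 0 0.83 0 1" --pt "-4.26 0 0.83 0 1" --force 20

```text
clock: 16.18
tcp_pos: [0.5805, 0.2735, 0.2344]
orientation: [-1.248, 1.152, -1.151]
contact_force: [0.4, -0.9, -0.7]
grip_width: 0.0853
```

Request:
send_rows --pt "0 0 0 -10.7 1" --pt "0 0 0 -10.7 1" --pt "0 0 0 -10.7 1" --pt "0 0 0 -10.7 1" --pt "0 0 0 -10.7 1" --pt "0 0 0 -10.7 1" --pt "0 0 0 -10.7 1" --pt "0 0 0 -10.7 1" --pt "0 0 0 0 1" --pt "0 0 0 0 1"

```text
clock: 17.42
tcp_pos: [0.5807, 0.2722, 0.2351]
orientation: [-1.571, 0.002, -0.001]
contact_force: [-0.3, -0.6, -0.4]
grip_width: 0.0854
```

```bash
python3 - <<'E'
from st import *
import pickle
st()
f=snap("wrist","w9.png");pickle.dump(f,open("w9.pkl","wb"))
t=snap("top","t9.png",(80,120,360,320),2.8)
F=pickle.load(open("f0.pkl","rb"))
for uv in [(133,60),(124,220),(113,390)]: print(pw(F["top"],uv,.02).round(3))
E
```

```text
t 17.43 p [0.5807 0.2722 0.2351] jaw -0.11 down [-0.001 -0.    -1.   ] F [-0.29 -0.62 -0.39] w 0.0854 q [-0.02  0.53 -0.73  1.61  0.38  1.15 -0.84]
[0.956 0.37  0.02 ]
[0.595 0.361 0.02 ]
[0.253 0.356 0.02 ]
```

View pics/w9.png

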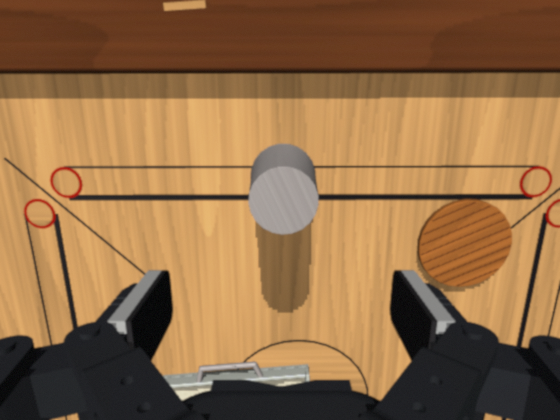

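View pics/t9.png

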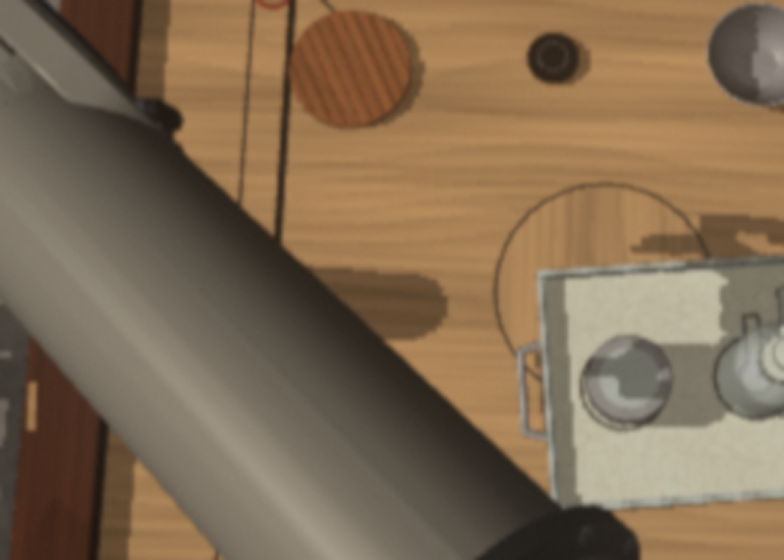

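```bash
python3 - <<'E'
from h import *;import pickle
f=pickle.load(open("w9.pkl","rb"))
print("frame",pw(f,(280,71),.02),"z0",pw(f,(280,72),0))
print("foot",pw(f,(284,196),.1),"rimfar",pw(f,(284,145),.0))
E
```

```text
frame [0.5806146  0.36989202 0.02      ] z0 [0.58056819 0.37065059 0.        ]
foot [0.58350041 0.27744669 0.1       ] rimfar [0.58428878 0.30392155 0.        ]
```

Request:
send_rows --pt "0.2 2 0.1 0 1" --pt "0 3 0 0 1" --pt "0 3 0 0 1" --pt "0 3 0 0 1" --pt "0 2.7 0 0 1" --pt "0 2 0 0 1" --pt "0 0 0 0 1" --pt "0 0 0 0 0.7" --pt "0 0 0 0 0.5" --pt "0 0 0 0 0.4" --pt "0 0 0 0 0.4" --pt "0 0 0 0 0.4" --force 20

```text
clock: 19.02
tcp_pos: [0.5837, 0.2741, 0.0803]
orientation: [-1.57, -0.003, -0.0]
contact_force: [-0.5, -0.3, 6.4]
grip_width: 0.0547
```

```bash
python3 - <<'E'
from st import *
st()
snap("side","s10.png",(150,230,350,380),4)
E
```

```text
t 19.02 p [0.5837 0.2741 0.0803] jaw 0.1 down [ 0.002  0.001 -1.   ] F [-0.49 -0.34  6.36] w 0.0547 q [-0.08  0.7  -0.65  1.72  0.52  0.89 -0.95]
```

View pics/s10.png

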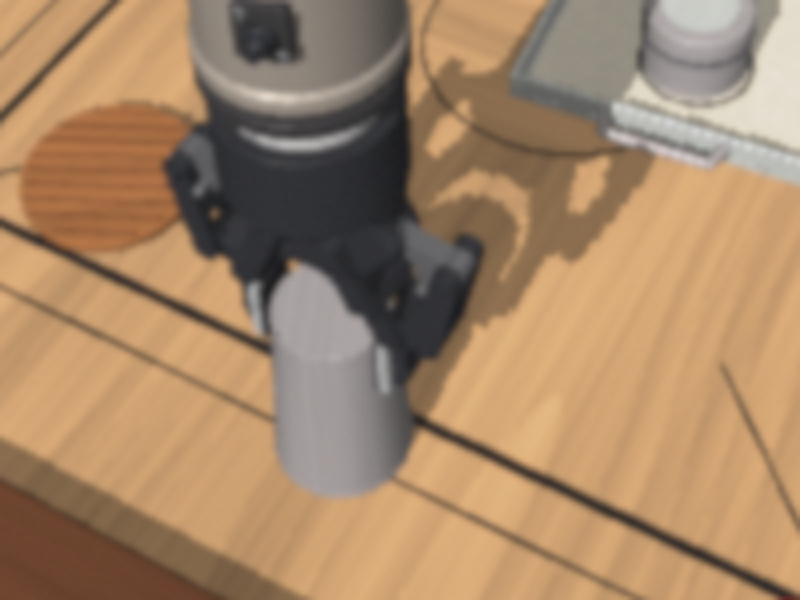

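Request:
send_rows --pt "0 -0.4 0 0 0" --pt "0 -0.4 0 0 0" --pt "0 0 0 0 0" --pt "0 0 1.5 0 0" --pt "0 0 2 0 0" --pt "0 0 1.5 0 0" --pt "0 0 1 0 0" --pt "0 0 0.7 0 0" --pt "0 0 0.7 0 0" --pt "0 0 0.7 0 0" --pt "0 0 0 0 0" --pt "0 0 0 0 0"

```text
clock: 20.58
tcp_pos: [0.5828, 0.3543, 0.0867]
orientation: [-1.571, -0.001, 0.001]
contact_force: [0.1, -0.7, -1.1]
grip_width: 0.0538
```

```bash
python3 - <<'E'
from st import *
st()
snap("side","s11.png",(100,230,350,418),3.2)
snap("wrist","w11.png")
E
```

```text
t 20.57 p [0.5828 0.3543 0.0867] jaw 0.08 down [-0.  0. -1.] F [ 0.11 -0.68 -1.06] w 0.0538 q [-0.21  0.74 -0.64  1.62  0.52  0.95 -1.03]
```

View pics/s11.png

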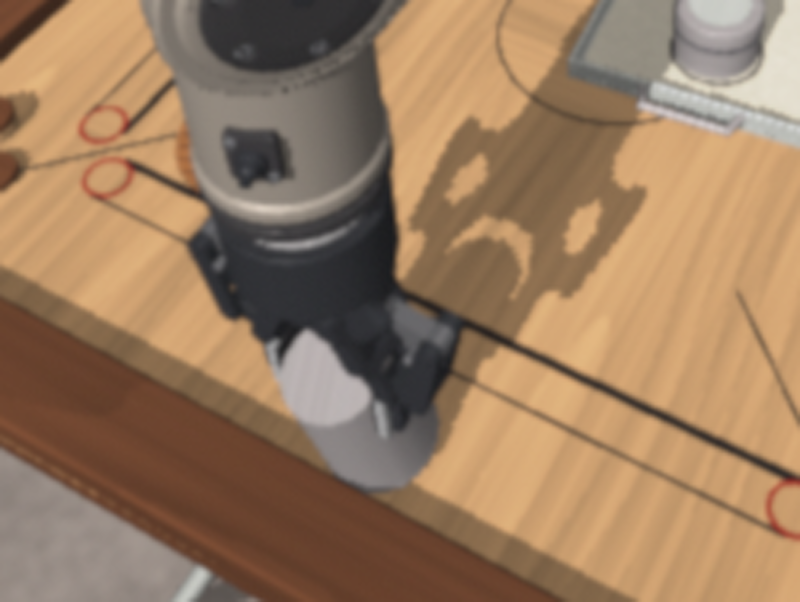

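View pics/w11.png

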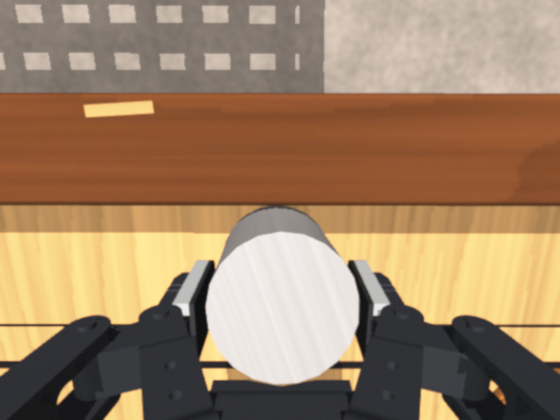

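Request:
send_rows --pt "0 0 0.7 0 0" --pt "0 0 0.7 0 0" --pt "0 0 0.7 0 0" --pt "0 0 0.7 0 0" --pt "0 0.1 0.7 0 0" --pt "0 0.1 0.7 0 0" --pt "0 0.1 0.5 0 0" --pt "0 0.1 0.3 0 0" --pt "0 0 0 0 0" --pt "0 0 0 0 0"

```text
clock: 21.92
tcp_pos: [0.5829, 0.4046, 0.083]
orientation: [-1.57, -0.002, 0.001]
contact_force: [0.2, -1.2, -0.1]
grip_width: 0.053
```

```bash
python3 - <<'E'
from st import *
st()
snap("side","s12.png",(100,230,350,418),3.2)
snap("wrist","w12.png")
E
```

```text
t 21.93 p [0.5829 0.4046 0.083 ] jaw 0.09 down [ 0.     0.001 -1.   ] F [ 0.16 -1.22 -0.08] w 0.053 q [-0.29  0.78 -0.63  1.55  0.53  0.98 -1.07]
```

View pics/s12.png

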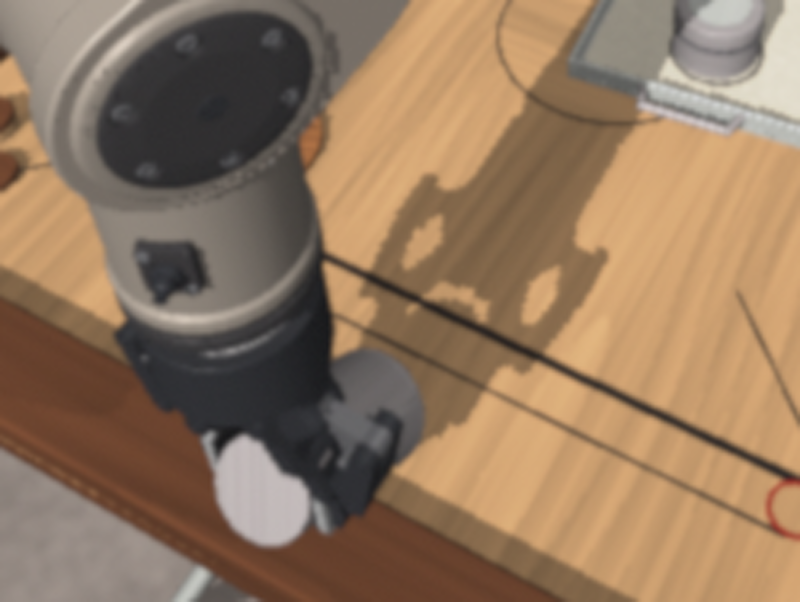

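View pics/w12.png

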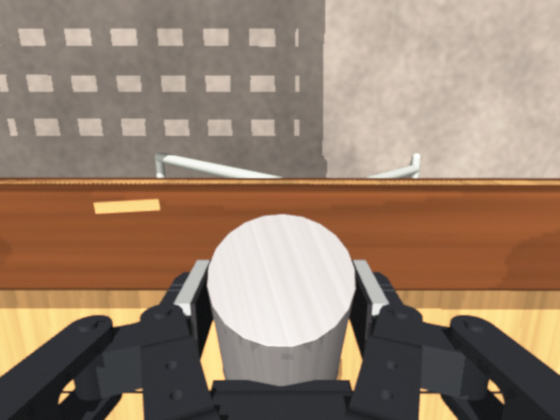

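Request:
send_rows --pt "0 -1 -0.3 0 0" --pt "0 -1.5 -0.7 0 0" --pt "0 -0.5 -1.5 0 0" --pt "0 0 -2 0 0" --pt "0 0 -2.5 0 0" --pt "0 0 -2.5 0 0" --pt "0 0 -2.5 0 0" --pt "0 0 -2.5 0 0" --pt "0 0 -2 0 0" --pt "0 0 -1 0 0" --pt "0 0 -0.5 0 0" --pt "0 0 0 0 0" --force 30

```text
clock: 23.52
tcp_pos: [0.583, 0.2248, 0.1129]
orientation: [-1.57, -0.002, 0.002]
contact_force: [-0.4, 0.4, -0.6]
grip_width: 0.0526
```

```bash
python3 - <<'E'
from st import *
st()
snap("side","s13.png",(150,200,400,388),3.2)
E
```

```text
t 23.52 p [0.583  0.2248 0.1129] jaw 0.12 down [ 0.  0. -1.] F [-0.39  0.37 -0.62] w 0.0526 q [ 0.02  0.64 -0.67  1.75  0.48  0.92 -0.86]
```

View pics/s13.png

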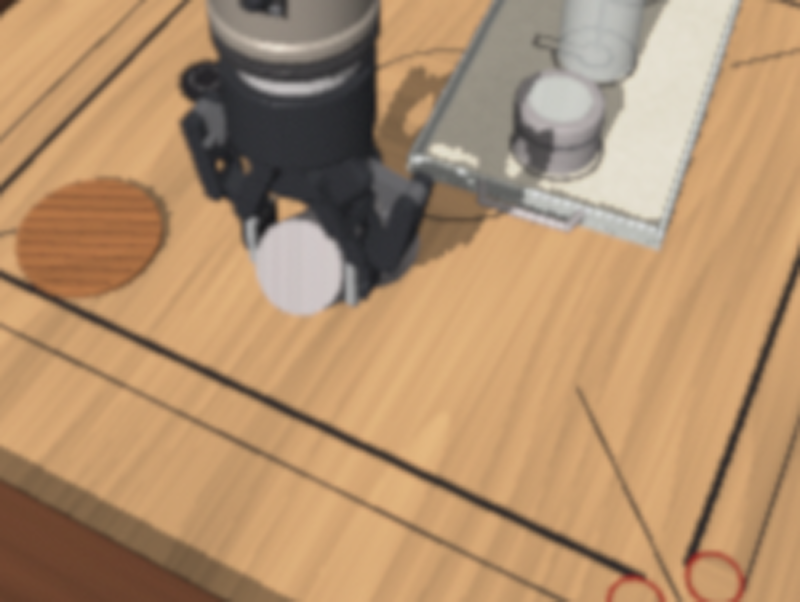

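Request:
send_rows --pt "0 1.5 0 0 0" --pt "0 1.5 0.1 0 0" --pt "0 0.8 0.3 0 0" --pt "0 0.6 0.5 0 0" --pt "0 0.6 0.5 0 0" --pt "0 0.6 0.5 0 0" --pt "0 0.6 0.5 0 0" --pt "0 0 0 0 0" --force 20

```text
clock: 24.58
tcp_pos: [0.5829, 0.2508, 0.0511]
orientation: [-1.569, -0.003, 0.002]
contact_force: [-0.3, 2.0, 4.3]
grip_width: 0.0532
```

```bash
python3 - <<'E'
from st import *
st()
snap("side","s14.png",(150,200,400,388),3.2)
snap("top","t14.png",(100,160,300,310),4)
E
```

```text
t 24.57 p [0.5829 0.2508 0.0511] jaw 0.22 down [ 0.001  0.002 -1.   ] F [-0.35  2.04  4.25] w 0.0532 q [-0.06  0.73 -0.62  1.76  0.55  0.84 -0.94]
```

View pics/s14.png

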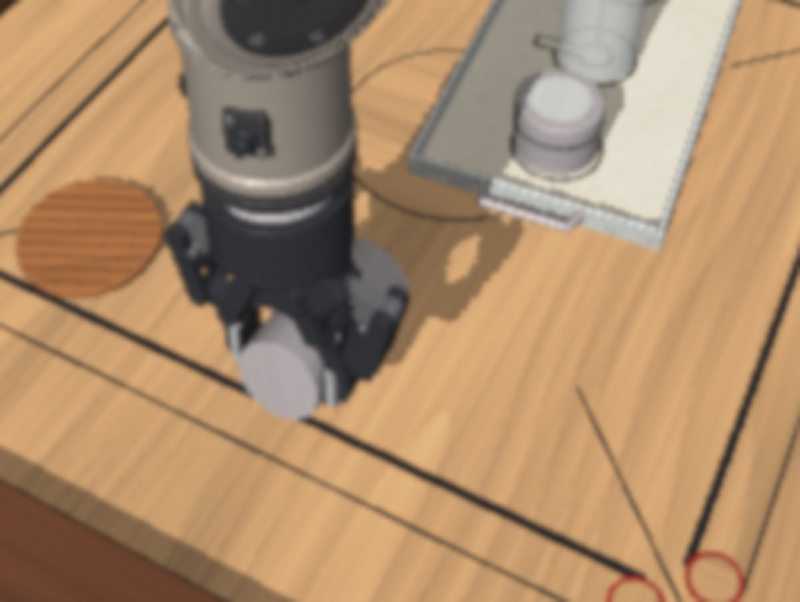

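View pics/t14.png

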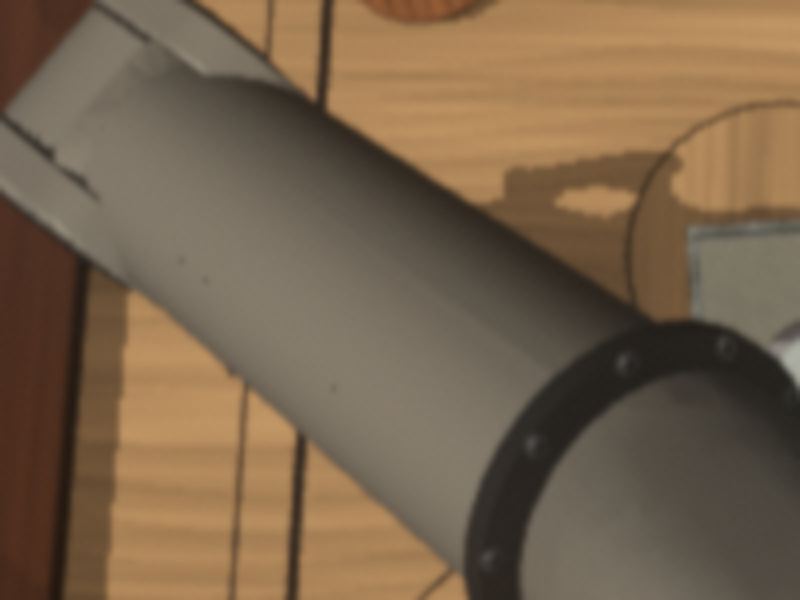

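Request:
send_rows --pt "0 0.5 0.4 0 0" --pt "0 0.5 0.4 0 0" --pt "0 0.5 0.3 0 0" --pt "0 0.4 0.3 0 0" --pt "0 0.3 0.2 0 0" --pt "0 0 0 0 0" --pt "0 0 0 0 0"

```text
clock: 25.55
tcp_pos: [0.5829, 0.2629, 0.0291]
orientation: [-1.574, -0.0, 0.001]
contact_force: [-3.1, -5.1, 10.1]
grip_width: 0.0527
```

```bash
python3 - <<'E'
from st import *
st()
snap("side","s15.png",(150,200,400,388),3.2)
snap("wrist","w15.png")
E
```

```text
t 25.55 p [0.5829 0.2629 0.0291] jaw 0.04 down [-0.001 -0.003 -1.   ] F [-3.13 -5.13 10.08] w 0.0527 q [-0.1   0.76 -0.6   1.75  0.57  0.81 -0.97]
```

View pics/s15.png

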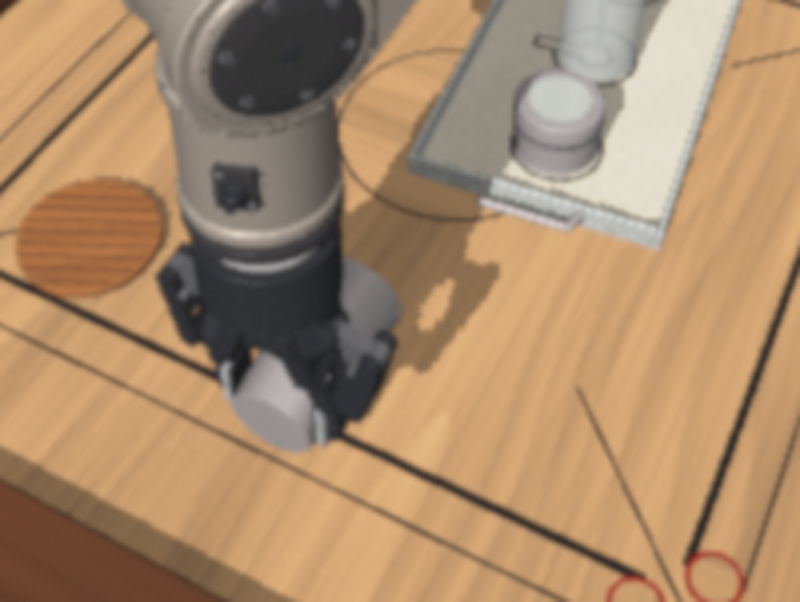

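View pics/w15.png

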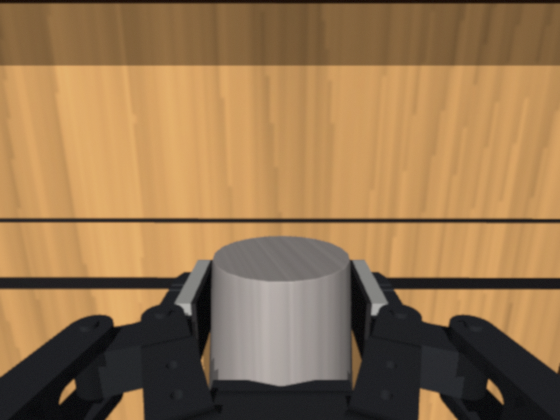

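Request:
send_rows --pt "0 -0.1 0 0 0" --pt "0 0 0 0 0.5" --pt "0 0 0 0 0.65" --pt "0 0 0 0 0.75" --pt "0 0 0 0 1" --pt "0 0 0 0 1" --pt "0 0 0 0 1" --pt "0 -2 0 0 1" --pt "0 -3 0 0 1" --pt "0 -3 0 0 1" --pt "0 -3 0 0 1" --pt "0 0 0 0 1"

```text
clock: 27.15
tcp_pos: [0.5846, 0.2658, 0.144]
orientation: [-1.568, -0.006, -0.003]
contact_force: [0.4, 0.1, -0.5]
grip_width: 0.0852
```

```bash
python3 - <<'E'
from st import *
import pickle
st()
f=snap("wrist","w16.png");pickle.dump(f,open("w16.pkl","wb"))
snap("side","s16.png",(150,200,400,388),3.2)
E
```

```text
t 27.15 p [0.5846 0.2658 0.144 ] jaw 0.1 down [ 0.006  0.003 -1.   ] F [ 0.41  0.15 -0.48] w 0.0852 q [-0.04  0.62 -0.69  1.7   0.46  0.99 -0.89]
```

View pics/s16.png

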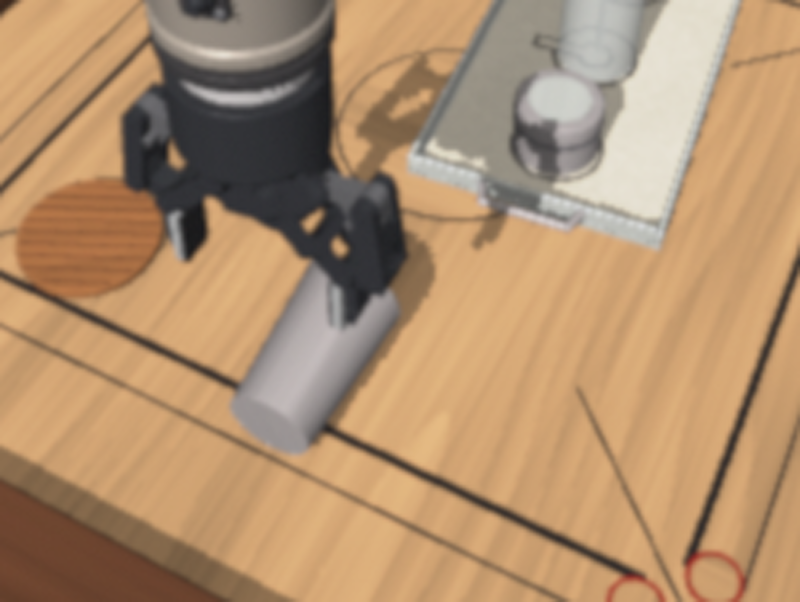

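View pics/w16.png

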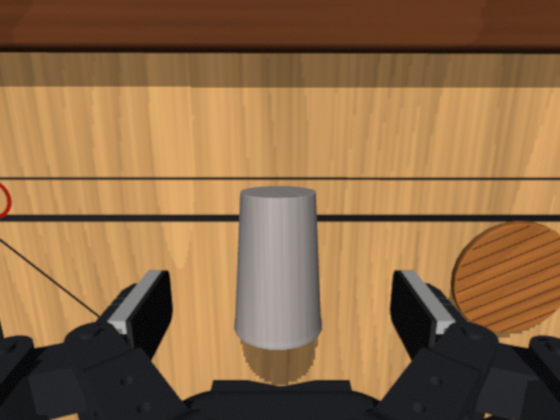

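```bash
python3 - <<'E'
from h import *;import pickle
f=pickle.load(open("w16.pkl","rb"))
print("foot top",pw(f,(278,188),.054),"foot sides z.027",pw(f,(240,193),.027),pw(f,(316,193),.027))
print("rim top",pw(f,(278,348),.065),"rim sides",pw(f,(235,328),.0325),pw(f,(321,328),.0325))
E
```

```text
foot top [0.58387836 0.28734025 0.054     ] foot sides z.027 [0.55801515 0.27792857 0.027     ] [0.60971987 0.27793546 0.027     ]
rim top [0.58384155 0.18325901 0.065     ] rim sides [0.55197986 0.17669645 0.0325    ] [0.61569383 0.17652597 0.0325    ]
```

Request:
send_rows --pt "0 0 -3.5 0 1" --pt "0 1 -3.5 0 1" --pt "0 3 -0.1 0 1" --pt "0 3 0 0 1" --pt "0 3 0 0 1" --pt "0 1.8 0 0 1" --pt "0 0 0 0 1" --pt "0 0 0 0 0.8" --pt "0 0 0 0 0.6" --pt "0 0 0 0 0.4" --pt "0 0 0 0 0.2" --pt "0 0 0 0 0" --force 20

```text
clock: 28.75
tcp_pos: [0.5838, 0.1939, 0.023]
orientation: [-1.57, -0.003, -0.0]
contact_force: [-1.1, -0.0, 5.9]
grip_width: 0.062
```

```bash
python3 - <<'E'
from st import *
st()
snap("wrist","w17.png")
snap("side","s17.png",(150,200,400,388),3.2)
E
```

```text
t 28.75 p [0.5838 0.1939 0.023 ] jaw 0.1 down [ 0.002  0.001 -1.   ] F [-1.06 -0.03  5.9 ] w 0.062 q [ 0.01  0.74 -0.6   1.82  0.58  0.77 -0.89]
```

View pics/w17.png

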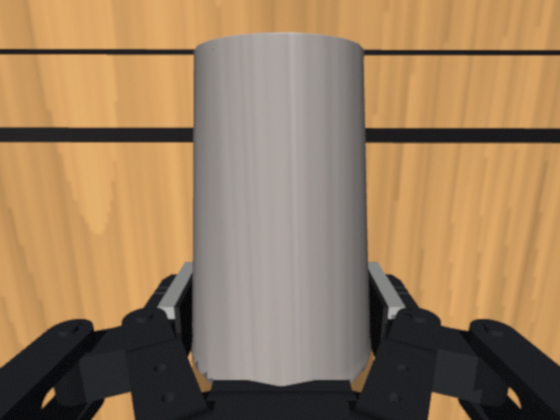

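View pics/s17.png

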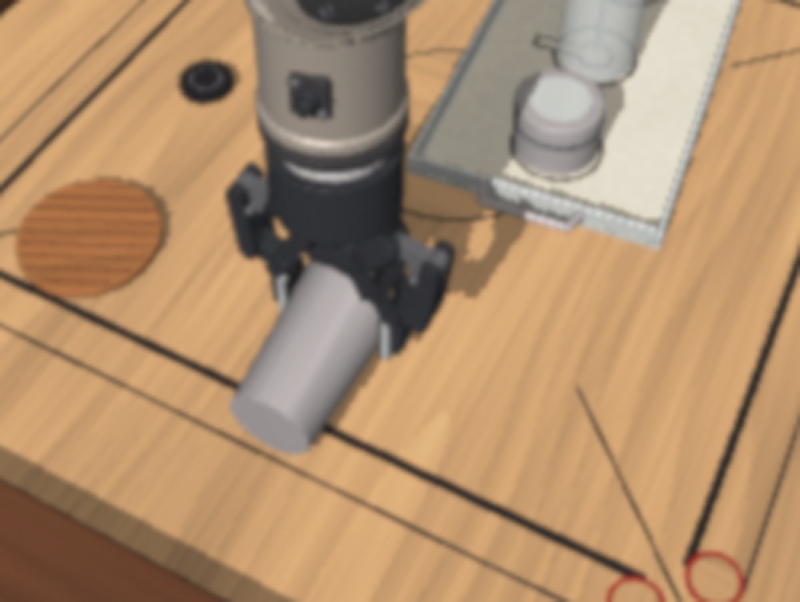

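Request:
send_rows --pt "0 -1.1 0.5 0 0" --pt "0 -1 0.65 0 0" --pt "0 -0.9 0.75 0 0" --pt "0 0 0 0 0"

```text
clock: 29.35
tcp_pos: [0.5834, 0.214, 0.0529]
orientation: [-1.569, -0.004, 0.001]
contact_force: [0.1, -0.2, -1.5]
grip_width: 0.0618
```

```bash
python3 - <<'E'
from st import *
st()
snap("wrist","w18.png")
snap("side","s18.png",(150,200,400,388),3.2)
E
```

```text
t 29.35 p [0.5834 0.214  0.0529] jaw 0.18 down [ 0.002  0.001 -1.   ] F [ 0.08 -0.22 -1.51] w 0.0618 q [-0.    0.71 -0.62  1.79  0.54  0.82 -0.89]
```

View pics/s18.png

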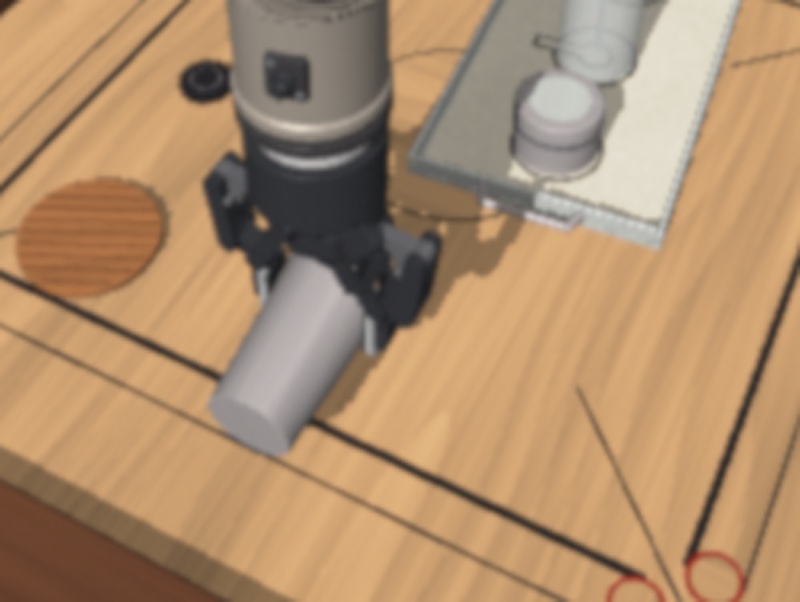

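View pics/w18.png

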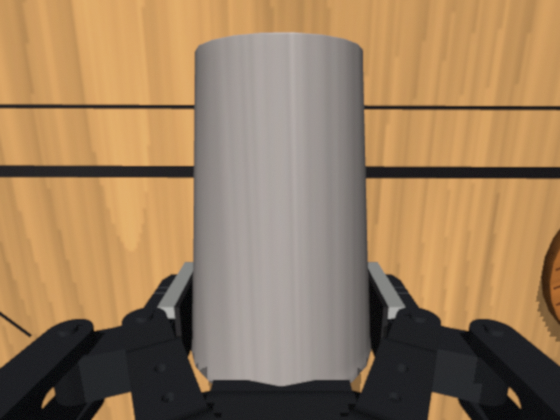

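Request:
send_rows --pt "0 0 1.5 0 0" --pt "0 0.8 1.8 0 0" --pt "0 1 1.5 0 0" --pt "0 0.5 0.8 0 0" --pt "0 0 0.4 0 0" --pt "0 0 0.3 0 0" --pt "0 0 0.3 0 0" --pt "0 0 0.3 0 0"

```text
clock: 30.45
tcp_pos: [0.5833, 0.2812, 0.0291]
orientation: [-1.571, -0.001, 0.0]
contact_force: [0.9, -0.1, -1.6]
grip_width: 0.0619
```

```bash
python3 - <<'E'
from st import *
st()
snap("wrist","w19.png")
snap("side","s19.png",(100,230,350,418),3.2)
E
```

```text
t 30.45 p [0.5833 0.2812 0.0291] jaw 0.06 down [ 0. -0. -1.] F [ 0.89 -0.11 -1.6 ] w 0.0619 q [-0.12  0.77 -0.6   1.73  0.57  0.82 -0.99]
```

View pics/s19.png

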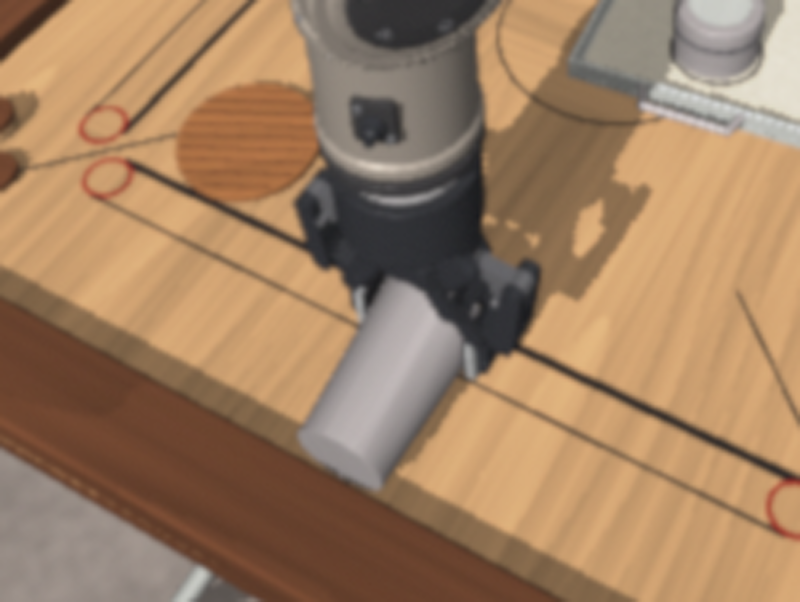

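View pics/w19.png

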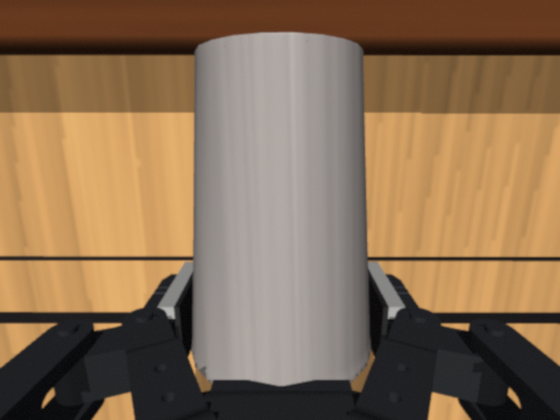

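Request:
send_rows --pt "0 0 0.2 0 0" --pt "0 0 0.2 0 0" --pt "0 0 0.2 0 0" --pt "0 0 0 0 0"

```text
clock: 31.05
tcp_pos: [0.583, 0.2854, 0.0284]
orientation: [-1.574, 0.0, 0.001]
contact_force: [-0.9, -5.2, 0.5]
grip_width: 0.062
```

Request:
send_rows --pt "0 0 0.2 0 0" --pt "0 0 0.2 0 0" --pt "0 0 0 0 0"

```text
clock: 31.42
tcp_pos: [0.5828, 0.2853, 0.0276]
orientation: [-1.581, 0.003, 0.001]
contact_force: [-2.1, -12.9, 4.6]
grip_width: 0.0618
```

```bash
python3 - <<'E'
from st import *
st()
snap("wrist","w20.png")
E
```

```text
t 31.43 p [0.5828 0.2853 0.0276] jaw -0.08 down [-0.003 -0.01  -1.   ] F [ -2.08 -12.93   4.62] w 0.0618 q [-0.14  0.77 -0.6   1.72  0.57  0.83 -1.  ]
```

View pics/w20.png

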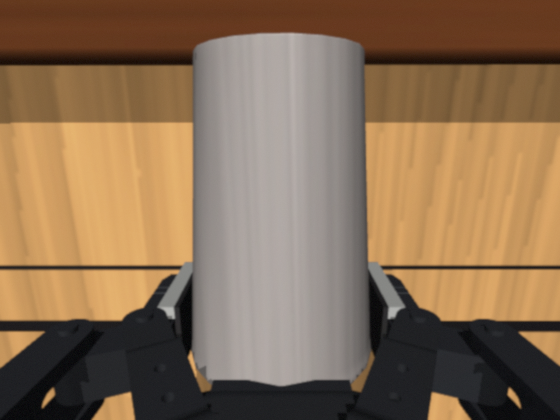

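Request:
send_rows --pt "0 -0.7 0.2 0 0" --pt "0 -0.7 0.3 0 0" --pt "0 -0.7 0.4 0 0" --pt "0 0 0 0 0"

```text
clock: 31.98
tcp_pos: [0.5832, 0.2974, 0.05]
orientation: [-1.576, 0.0, 0.001]
contact_force: [-1.3, -8.1, 2.8]
grip_width: 0.0618
```

```bash
python3 - <<'E'
from st import *
st()
snap("wrist","w21.png")
snap("side","s21.png",(100,230,350,418),3.2)
E
```

```text
t 31.98 p [0.5832 0.2974 0.05  ] jaw 0.01 down [-0.001 -0.005 -1.   ] F [-1.29 -8.08  2.83] w 0.0618 q [-0.14  0.75 -0.61  1.71  0.55  0.87 -0.99]
```

View pics/w21.png

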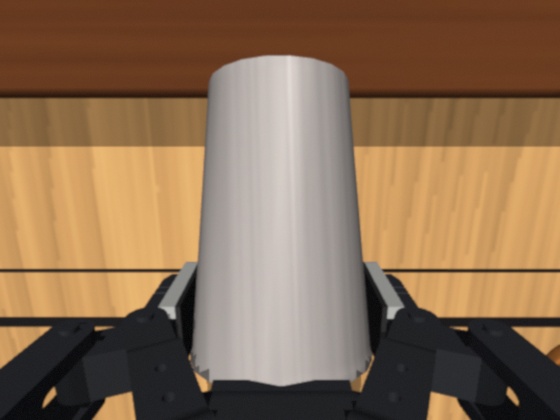

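View pics/s21.png

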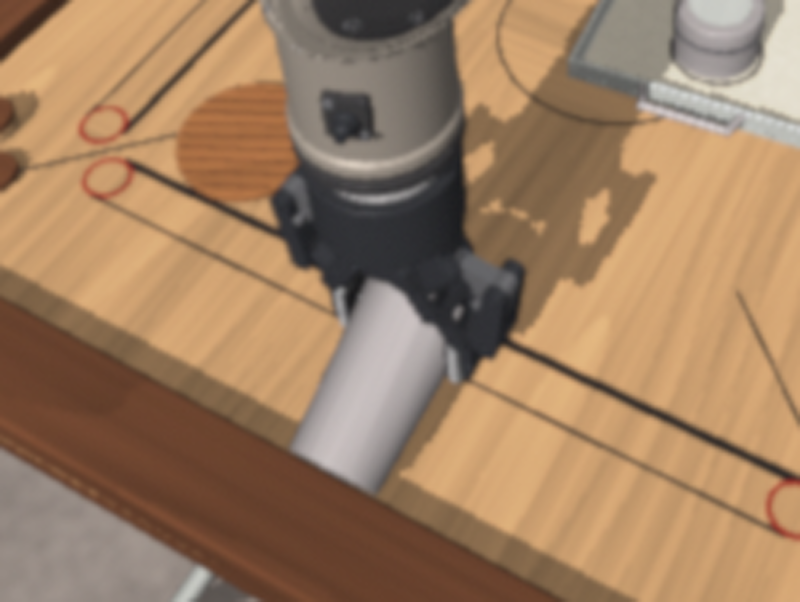

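Request:
send_rows --pt "0 -0.48 0.45 0 0" --pt "0 -0.48 0.45 0 0" --pt "0 -0.42 0.5 0 0" --pt "0 -0.42 0.5 0 0" --pt "0 -0.35 0.55 0 0" --pt "0 -0.35 0.55 0 0" --pt "0 0 0 0 0"

```text
clock: 32.95
tcp_pos: [0.5839, 0.3293, 0.0763]
orientation: [-1.573, -0.002, -0.001]
contact_force: [-1.2, -6.2, 9.2]
grip_width: 0.0615
```

```bash
python3 - <<'E'
from st import *
st()
snap("wrist","w22.png")
snap("side","s22.png",(100,230,350,418),3.2)
E
```

```text
t 32.95 p [0.5839 0.3293 0.0763] jaw 0.04 down [ 0.002 -0.002 -1.   ] F [-1.24 -6.17  9.2 ] w 0.0615 q [-0.18  0.74 -0.63  1.66  0.52  0.92 -1.01]
```

View pics/s22.png

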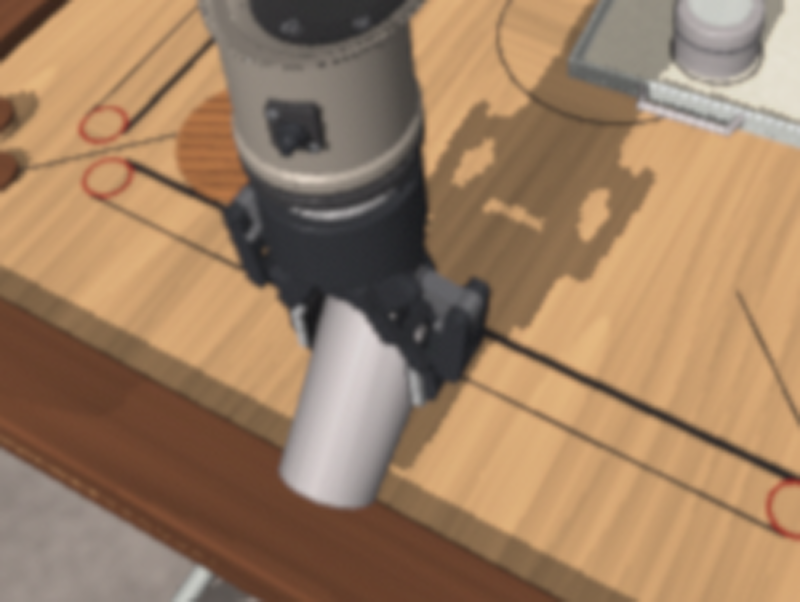

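View pics/w22.png

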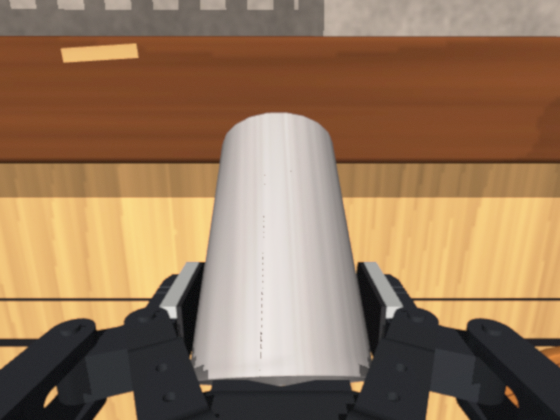

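Request:
send_rows --pt "0 -0.32 0.55 0 0" --pt "0 -0.3 0.6 0 0" --pt "0 -0.22 0.6 0 0" --pt "0 -0.2 0.6 0 0" --pt "0 -0.12 0.5 0 0" --pt "0 -0.1 0.4 0 0" --pt "0 0 0 0 0"

```text
clock: 33.92
tcp_pos: [0.5835, 0.3636, 0.0883]
orientation: [-1.57, -0.003, 0.0]
contact_force: [1.1, -2.8, 7.0]
grip_width: 0.0607
```

```bash
python3 - <<'E'
from st import *
st()
snap("wrist","w23.png")
snap("side","s23.png",(100,230,350,418),3.2)
E
```

```text
t 33.92 p [0.5835 0.3636 0.0883] jaw 0.11 down [ 0.002  0.001 -1.   ] F [ 1.08 -2.83  6.99] w 0.0607 q [-0.22  0.75 -0.64  1.61  0.52  0.96 -1.03]
```

View pics/s23.png

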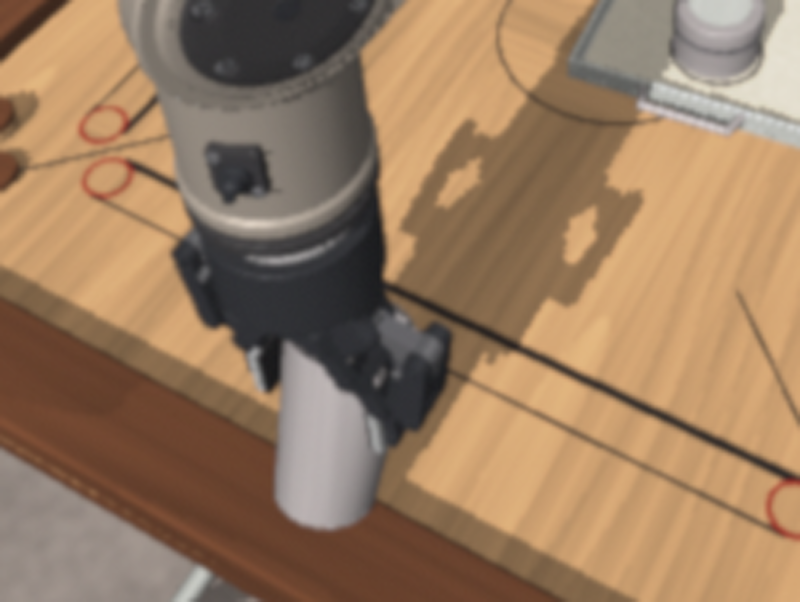

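View pics/w23.png

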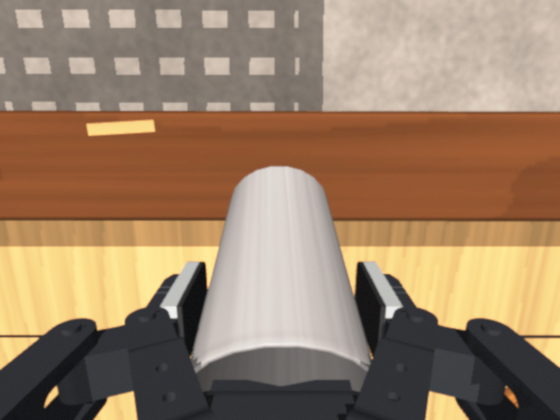

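Request:
send_rows --pt "0 -1.3 0 0 0" --pt "0 -1.3 -0.5 0 0" --pt "0 0 -2.5 0 0" --pt "0 0 -3 0 0" --pt "0 0 -2 0 0" --pt "0 0 0 0 0" --pt "0 1.5 0 0 0" --pt "0 1.4 0 0 0" --pt "0 0.3 0 0 0" --pt "0 0 0 0 0"

```text
clock: 35.28
tcp_pos: [0.5825, 0.2834, 0.0807]
orientation: [-1.571, -0.001, 0.003]
contact_force: [-0.5, 0.7, -1.2]
grip_width: 0.0602
```

```bash
python3 - <<'E'
from st import *
st()
snap("wrist","w24.png")
snap("side","s24.png",(100,230,350,418),3.2)
E
```

```text
t 35.27 p [0.5825 0.2834 0.0807] jaw 0.14 down [-0.001 -0.    -1.   ] F [-0.52  0.71 -1.18] w 0.0602 q [-0.1   0.7  -0.64  1.71  0.51  0.9  -0.95]
```

View pics/s24.png

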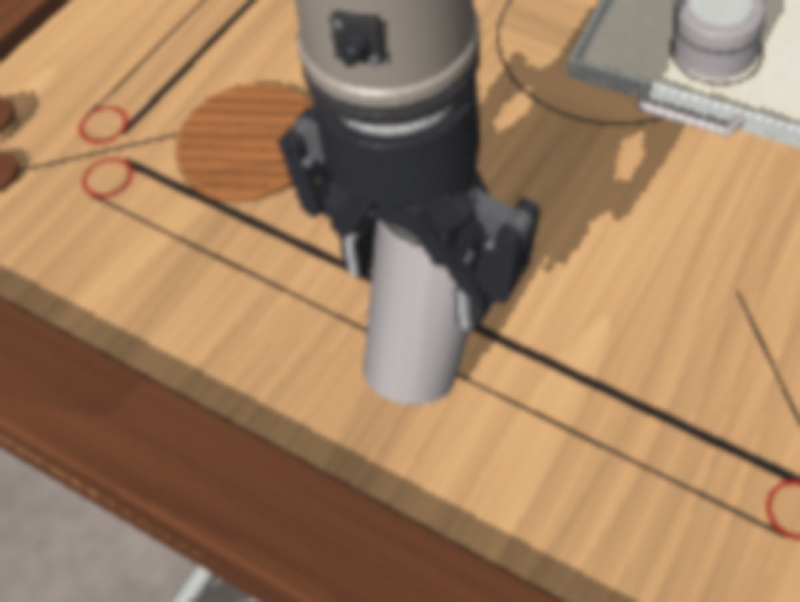

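View pics/w24.png

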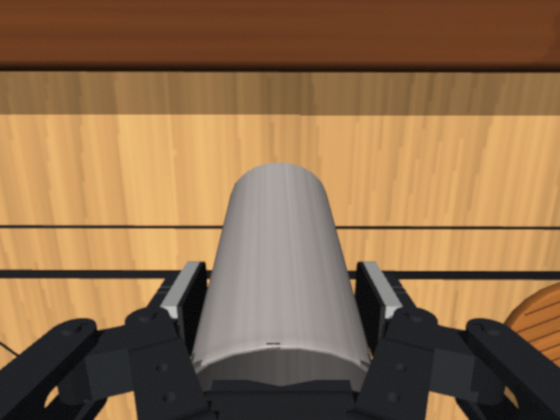

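Request:
send_rows --pt "0 0.6 0 0 0" --pt "0 0.3 0 0 0" --pt "0 0 1.5 0 0" --pt "0 0 1.2 0 0" --pt "0 0 0.6 0 0" --pt "0 0 0.6 0 0" --pt "0 0 0.6 0 0" --pt "0 0 0.6 0 0" --pt "0 0 0.5 0 0" --pt "0 0 0.4 0 0" --pt "0 0 0 0 0" --pt "0 0 0 0 0"

```text
clock: 36.88
tcp_pos: [0.5827, 0.3433, 0.0725]
orientation: [-1.57, -0.001, 0.001]
contact_force: [-0.6, 0.3, 1.4]
grip_width: 0.0558
```

```bash
python3 - <<'E'
from st import *
st()
snap("wrist","w25.png")
snap("side","s25.png",(100,230,350,418),3.2)
E
```

```text
t 36.88 p [0.5827 0.3433 0.0725] jaw 0.1 down [-0.     0.001 -1.   ] F [-0.65  0.29  1.37] w 0.0558 q [-0.2   0.75 -0.63  1.64  0.53  0.92 -1.02]
```

View pics/s25.png

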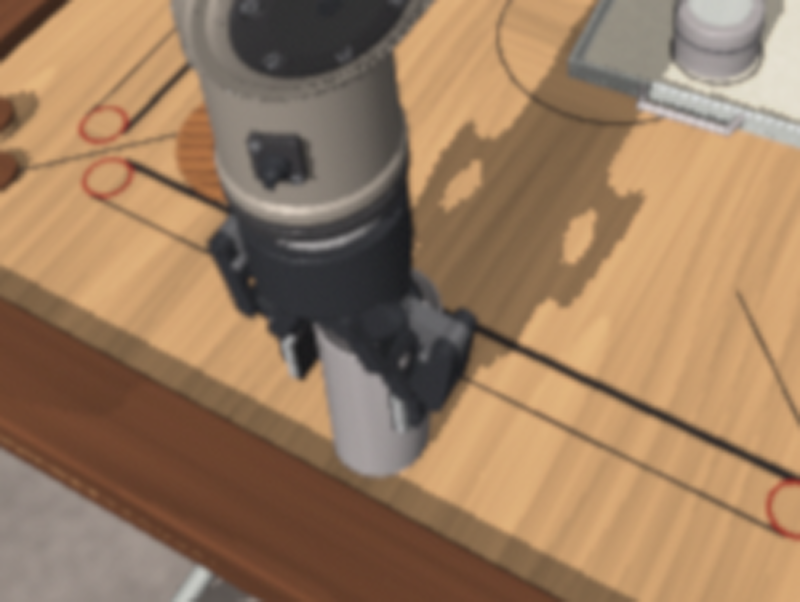

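View pics/w25.png

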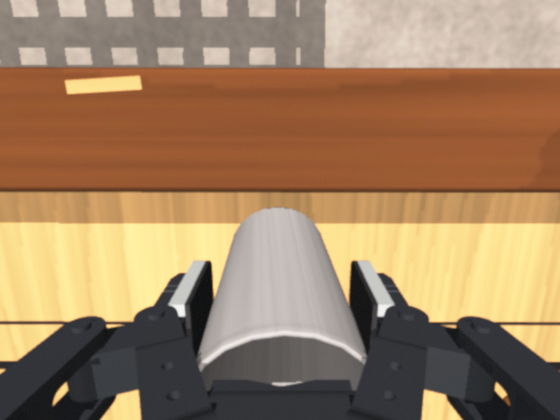

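```bash
cat > ovg.py <<'E'
from st import *
def ovg(n,name,box,s,P,a,t):
    f=r.grab_frame(n)
    im=cv2.resize(np.ascontiguousarray(f["image"][:,:,::-1]),None,fx=s,fy=s,interpolation=cv2.INTER_CUBIC)
    t=np.radians(t);ax=np.array([0,-np.sin(t),np.cos(t)]) # foot->rim
    e1=np.array([1.,0,0]);e2=np.cross(ax,e1)
    foot=np.array(P)-a*ax
    for h,rad in((0,.026),(.1,.0325)):
        q=np.linspace(0,2*np.pi,40)[:,None]
        pts=foot+h*ax+rad*(np.cos(q)*e1+np.sin(q)*e2)
        cv2.polylines(im,[((proj(f,pts)+.5)*s).astype(int)],True,(0,0,255),1)
    l,tt,rr,b=[int(v*s) for v in box];im=im[tt:b,l:rr];cv2.imwrite("pics/"+name,im);return im
E
python3 - <<'E'
from ovg import *
P=[.5827,.3433,.080]
ims=[]
for a,t in((.037,25),(.037,15),(.06,25)):
    A=ovg("side","x.png",(160,290,260,400),2.6,P,a,t)
    B=ovg("wrist","x.png",(170,180,390,400),1.3,P,a,t)
    ims.append(np.vstack([cv2.resize(A,(260,286)),cv2.resize(B,(260,286))]))
cv2.imwrite("pics/o25.png",np.hstack(ims))
E
```

```text
(no output)
```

View pics/o25.png

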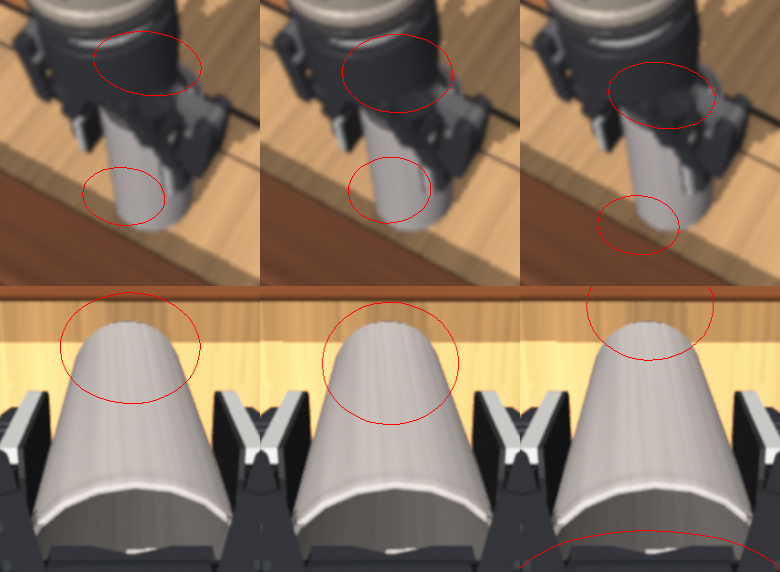

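```bash
python3 - <<'E'
from ovg import *
ims=[]
for P,a,t in(([.5827,.335,.0],0,0),([.5827,.34,.0],0,10),([.5827,.345,.005],0,20)):
    A=ovg("side","x.png",(160,290,260,400),2.6,P,a,t)
    B=ovg("wrist","x.png",(170,180,390,400),1.3,P,a,t)
    ims.append(np.vstack([cv2.resize(A,(260,286)),cv2.resize(B,(260,286))]))
cv2.imwrite("pics/o26.png",np.hstack(ims))
E
```

```text
(no output)
```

View pics/o26.png

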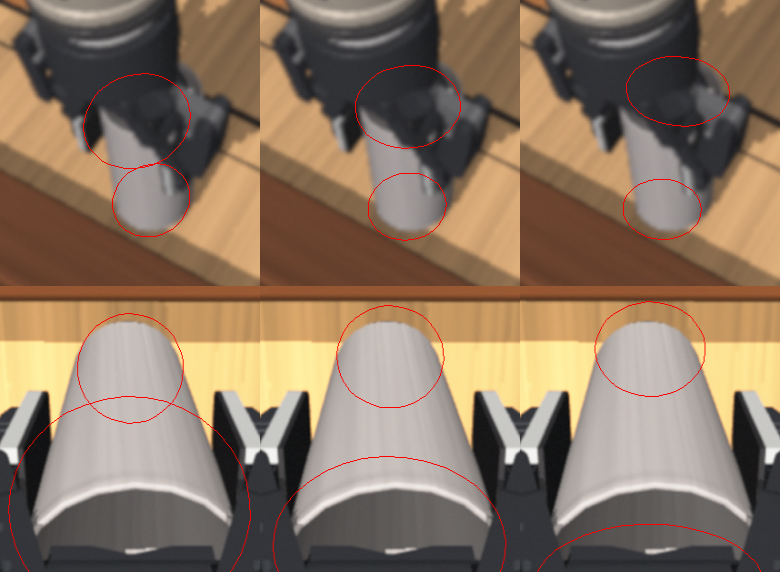

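Request:
send_rows --pt "0 0 0 0 0.67" --pt "0 0 0 0 0.68" --pt "0 0 0 0 0.69" --pt "0 0 0 0 0.7" --pt "0 0 0 0 0.71" --pt "0 0 0 0 0.72" --pt "0 0 0 0 0.73" --pt "0 0 0 0 0.75" --pt "0 0 0 0 0.77" --pt "0 0 0 0 0.8"

```text
clock: 38.83
tcp_pos: [0.5828, 0.3428, 0.0724]
orientation: [-1.571, -0.001, 0.001]
contact_force: [-0.4, -0.0, -0.4]
grip_width: 0.0686
```

```bash
python3 - <<'E'
from ovg import *
st()
ims=[]
for P,a,t in(([.5827,.334,.0],0,0),([.5827,.334,.0],0,0)):
    A=ovg("side","x.png",(160,290,260,400),3.5,P,a,t)
    B=ovg("wrist","x.png",(170,180,390,400),1.6,P,a,t)
    ims=[cv2.resize(A,(400,440)),cv2.resize(B,(400,440))]
cv2.imwrite("pics/o27.png",np.hstack(ims))
E
```

```text
t 38.83 p [0.5828 0.3428 0.0724] jaw 0.1 down [-0. -0. -1.] F [-0.42 -0.01 -0.44] w 0.0686 q [-0.2   0.75 -0.63  1.64  0.53  0.92 -1.02]
```

View pics/o27.png

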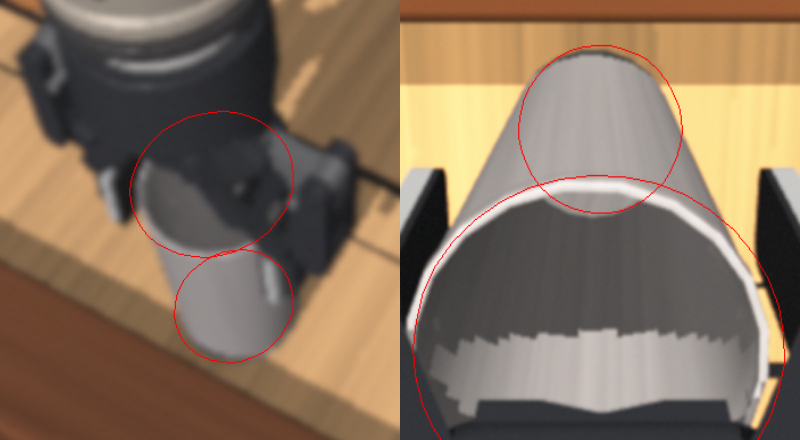

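Request:
send_rows --pt "0 0 0 0 1" --pt "0 0 -0.5 0 1" --pt "0 0.1 -0.5 0 1" --pt "0 0 0 0 1" --pt "0 0 0 0 0.8" --pt "0 0 0 0 0.7" --pt "0 0 0 0 0.6" --pt "0 0 0 0 0.4" --pt "0 0 0 0 0.2" --pt "0 0 0 0 0" --pt "0 0 0 0 0" --force 30

```text
clock: 40.4
tcp_pos: [0.5827, 0.3333, 0.0717]
orientation: [-1.57, -0.002, 0.001]
contact_force: [-2.1, -1.2, 4.8]
grip_width: 0.0625
```

```bash
python3 - <<'E'
from ovg import *
st()
P,a,t=[.5827,.3335,.0],0,0
A=ovg("side","x.png",(160,290,260,400),3.5,P,a,t)
B=ovg("wrist","x.png",(170,180,390,400),1.6,P,a,t)
cv2.imwrite("pics/o28.png",np.hstack([cv2.resize(A,(400,440)),cv2.resize(B,(400,440))]))
E
```

```text
t 40.4 p [0.5827 0.3333 0.0717] jaw 0.11 down [ 0.  0. -1.] F [-2.07 -1.15  4.83] w 0.0625 q [-0.19  0.75 -0.63  1.66  0.53  0.92 -1.01]
```

View pics/o28.png

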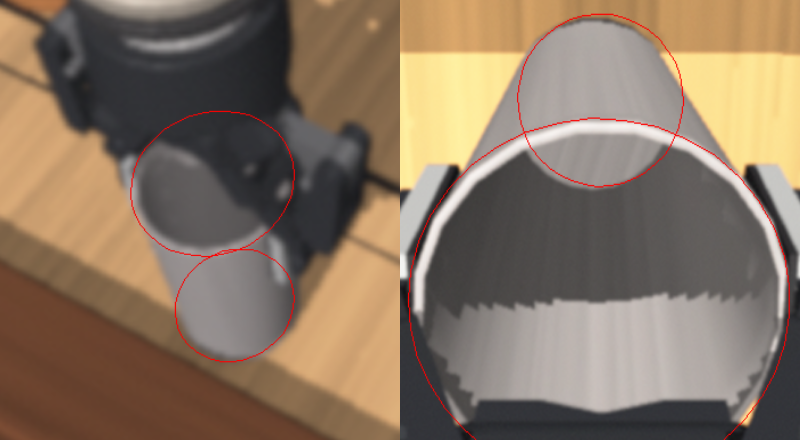

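Request:
send_rows --pt "0 -0.5 0 0 0" --pt "0 -1.5 0 0 0" --pt "0 -3 0 0 0" --pt "0 -3.5 0 0 0" --pt "0 -3.5 0 0 0" --pt "0 -3 0 0 0" --pt "0 -2 0 0 0" --pt "0 0 0 0 0"

```text
clock: 41.5
tcp_pos: [0.5835, 0.3335, 0.2432]
orientation: [-1.569, -0.003, -0.001]
contact_force: [-0.5, -0.6, -1.6]
grip_width: 0.0622
```

```bash
python3 - <<'E'
from st import *
st()
snap("side","s29.png")
E
```

```text
t 41.5 p [0.5835 0.3335 0.2432] jaw 0.09 down [ 0.003  0.002 -1.   ] F [-0.48 -0.55 -1.61] w 0.0622 q [-0.13  0.57 -0.71  1.53  0.39  1.19 -0.91]
```

View pics/s29.png

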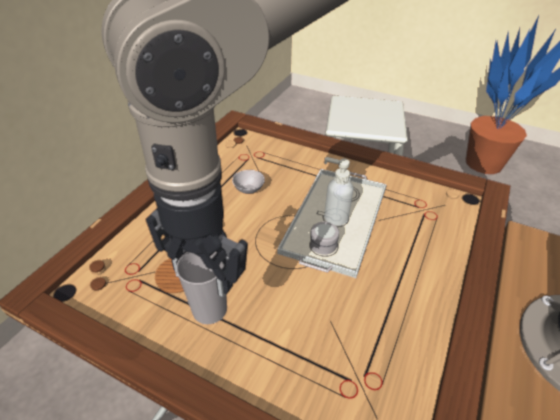

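Glass held mouth-up (at about pixel 205,290). Carrying it around the bottle.

Request:
send_rows --pt "0.4 0 -2 0 0" --pt "0.6 0 -3.7 0 0" --pt "0.6 0 -4 0 0" --pt "0.6 0 -4 0 0" --pt "0.6 0 -4 0 0" --pt "0.6 0 -4 0 0" --pt "0.6 0 -4 0 0" --pt "0.6 0 -4 0 0" --pt "0.6 0 -4 0 0" --pt "0.6 0 -4 0 0" --pt "0.6 0 -3.6 0 0" --pt "0.2 0 -2 0 0"

```text
clock: 43.05
tcp_pos: [0.6486, -0.1043, 0.2397]
orientation: [-1.572, 0.004, 0.0]
contact_force: [-0.3, 0.1, -0.5]
grip_width: 0.0627
```

Request:
send_rows --pt "-0.5 0 -2.5 0 0" --pt "-1.5 0 -3 0 0" --pt "-2 0 -2.5 0 0" --pt "-2 0 -1.5 0 0" --pt "-2 0 -1 0 0" --pt "-1.5 0 -0.8 0 0" --pt "-0.7 0 -0.4 0 0" --pt "0 0 0 0 0"

```text
clock: 44.05
tcp_pos: [0.5477, -0.2173, 0.2414]
orientation: [-1.571, -0.001, 0.001]
contact_force: [0.1, -0.5, -1.1]
grip_width: 0.0623
```

```bash
python3 - <<'E'
from st import *
o,M=st();print(tool(*(np.array([.5455,-.216])-o["tcp_pos"][:2])))
snap("side","s30.png",(230,80,430,290),2.8)
snap("wrist","w30.png")
E
```

```text
t 44.05 p [ 0.5477 -0.2173  0.2414] jaw 0.08 down [ 0. -0. -1.] F [ 0.14 -0.46 -1.05] w 0.0623 q [ 0.78  0.42 -0.66  1.74  0.29  1.09  0.03]
[-0.22 -0.    0.13]
```

View pics/s30.png

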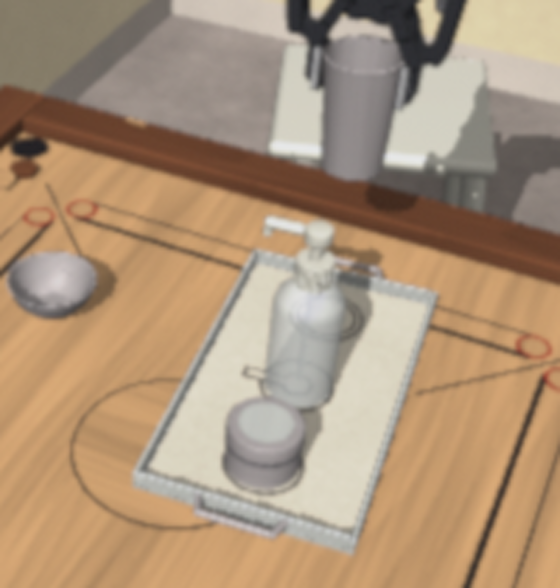

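View pics/w30.png

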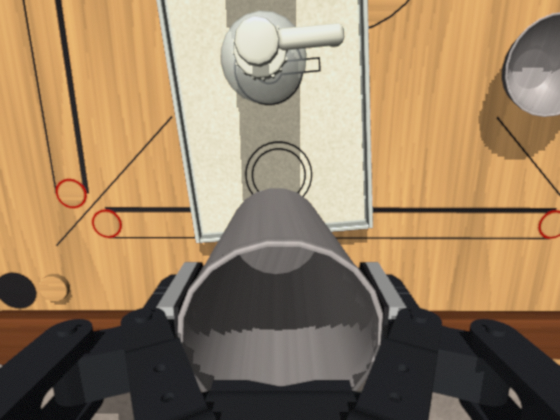

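```bash
python3 - <<'E'
from ovg import *
f=r.grab_frame("wrist")
print(pw(f,(279,173),.004))
o=r.get_obs();p=o["tcp_pos"]
P=[p[0],p[1],p[2]-.0717]
B=ovg("wrist","o30.png",(160,130,400,400),2,P,0,0)
E
```

```text
[ 0.54742652 -0.21260397  0.004     ]
```

View pics/o30.png

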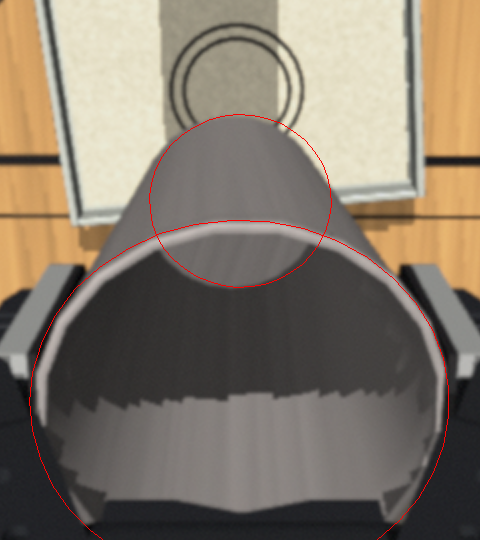

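Request:
send_rows --pt "-0.1 0 0.2 0 0" --pt "0 2 0 0 0" --pt "0 3 0 0 0" --pt "0 3 0 0 0" --pt "0 3 0 0 0" --pt "0 2 0 0 0" --pt "0 1.2 0 0 0" --pt "0 0.8 0 0 0" --pt "0 0.5 0 0 0" --pt "0 0.3 0 0 0" --pt "0 0 0 0 0" --pt "0 0 0 0 0"

```text
clock: 45.75
tcp_pos: [0.5471, -0.2152, 0.0838]
orientation: [-1.571, -0.002, 0.001]
contact_force: [0.3, 0.7, -1.6]
grip_width: 0.0625
```

```bash
python3 - <<'E'
from ovg import *
o,M=st();print(tool(*(np.array([.5465,-.215])-o["tcp_pos"][:2])))
p=o["tcp_pos"]
P=[.5465,-.215,.004]
A=ovg("side","x.png",(310,130,400,240),4,P,0,0)
B=ovg("wrist","x.png",(160,20,400,320),1.47,P,0,0)
cv2.imwrite("pics/o31.png",np.hstack([A,cv2.resize(B,(352,440))]))
E
```

```text
t 45.75 p [ 0.5471 -0.2152  0.0838] jaw 0.09 down [ 0.001 -0.    -1.   ] F [ 0.31  0.75 -1.64] w 0.0625 q [ 0.7   0.6  -0.58  1.86  0.44  0.8  -0.1 ]
[-0.06 -0.    0.02]
```

View pics/o31.png

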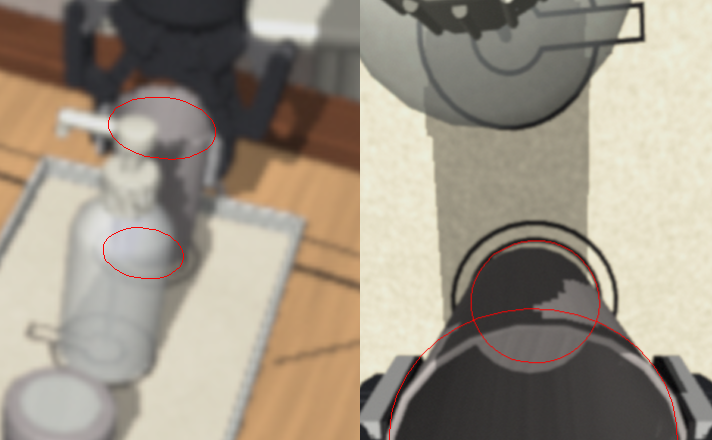

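Request:
send_rows --pt "0 0.4 0 0 0" --pt "0 0.2 0 0 0" --pt "0 0.1 0 0 0" --pt "0 0 0 0 0" --pt "0 0 0 0 0"

```text
clock: 46.48
tcp_pos: [0.5469, -0.2151, 0.0765]
orientation: [-1.571, -0.001, 0.001]
contact_force: [0.0, -0.2, -0.7]
grip_width: 0.0627
```

Request:
send_rows --pt "0 0.1 0 0 0" --pt "0 0 0 0 0" --pt "0 0.1 0 0 0" --pt "0 0 0 0 0" --pt "0 0 0 0 0"

```text
clock: 47.1
tcp_pos: [0.5471, -0.2154, 0.0756]
orientation: [-1.572, -0.002, 0.001]
contact_force: [-3.4, 0.2, 11.0]
grip_width: 0.0624
```

```bash
python3 - <<'E'
from ovg import *
o,M=st();print(tool(*(np.array([.5465,-.215])-o["tcp_pos"][:2])))
P=[.5465,-.215,.004]
B=ovg("wrist","o32.png",(160,20,400,320),2,P,0,0)
E
```

```text
t 47.1 p [ 0.5471 -0.2154  0.0756] jaw 0.08 down [ 0.    -0.001 -1.   ] F [-3.43  0.19 10.95] w 0.0624 q [ 0.7   0.61 -0.57  1.87  0.45  0.79 -0.11]
[-0.06 -0.    0.04]
```

View pics/o32.png

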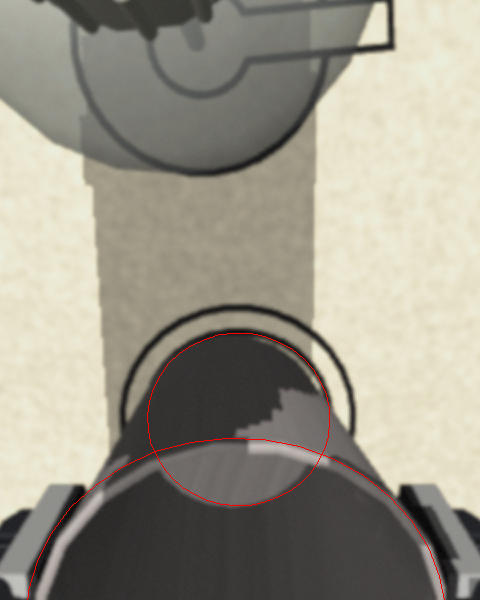

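Request:
send_rows --pt "0 -0.15 0 0 0" --pt "0 0 0 0 0.7" --pt "0 0 0 0 0.75" --pt "0 0 0 0 0.85" --pt "0 0 0 0 1" --pt "0 0 0 0 1" --pt "0 -1 0 0 1" --pt "0 -2 0 0 1" --pt "0 -4 0 0 1" --pt "0 -4 0 0 1" --pt "0 -3 0 0 1" --pt "0 0 0 0 1"

```text
clock: 48.65
tcp_pos: [0.5487, -0.2153, 0.2202]
orientation: [-1.573, -0.006, -0.004]
contact_force: [-0.3, -0.3, -0.9]
grip_width: 0.0857
```

Request:
send_rows --pt "0 0 -3 0 1" --pt "0 0 -5 0 1" --pt "0 0 -5 0 1" --pt "0 0 -5 0 1" --pt "0 0 -4 0 1" --pt "0 0 0 0 1"

```text
clock: 49.4
tcp_pos: [0.545, -0.4395, 0.2149]
orientation: [-1.572, 0.005, -0.002]
contact_force: [0.6, -0.1, -0.6]
grip_width: 0.0855
```

```bash
python3 - <<'E'
from ovb import *
st()
G=(.5465,-.215)
ovb("side","o33s.png",(265,140,395,285),4,G=G)
ovb("top","o33t.png",(265,195,440,310),4,G=G)
snap("top","t33.png");snap("side","s33.png")
E
```

```text
t 49.4 p [ 0.545  -0.4395  0.2149] jaw -0.25 down [-0.002 -0.001 -1.   ] F [ 0.62 -0.15 -0.57] w 0.0855 q [ 0.97  0.61 -0.57  1.49  0.35  1.15  0.33]
```

View pics/o33t.png

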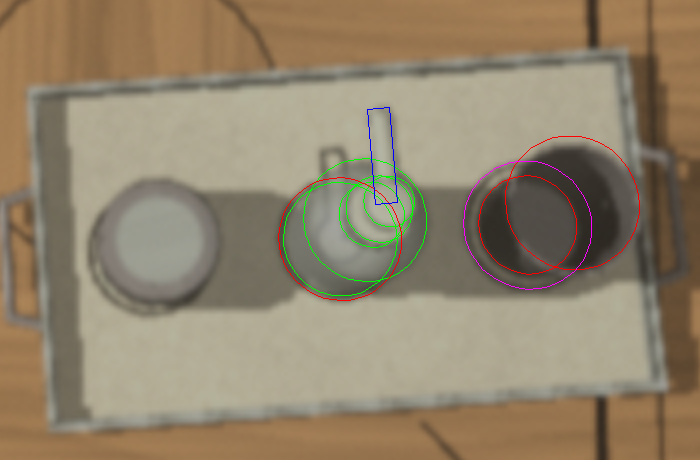

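View pics/o33s.png

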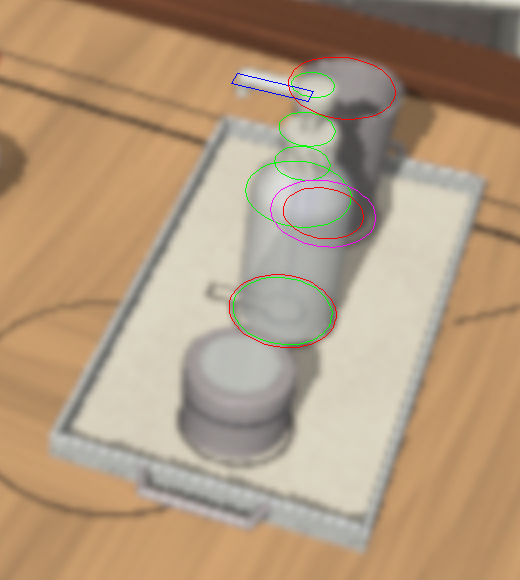

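View pics/t33.png

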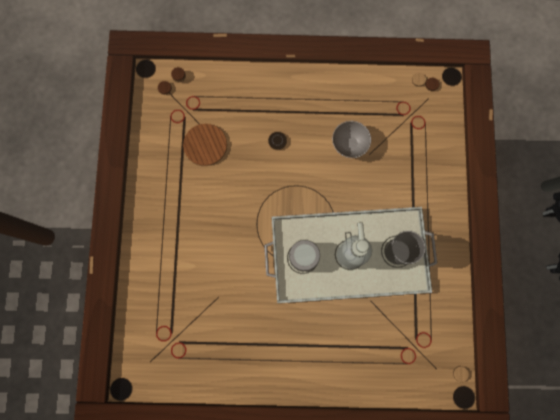

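```bash
python3 - <<'E'
import cv2
i=cv2.imread("pics/t33.png")[215:285,325:430]
cv2.imwrite("pics/z33.png",cv2.resize(i,None,fx=7,fy=7,interpolation=cv2.INTER_CUBIC))
E
```

```text
(no output)
```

View pics/z33.png

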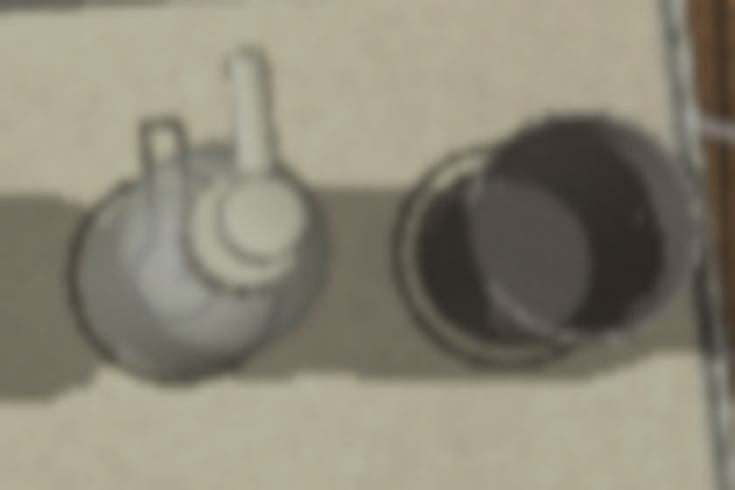

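```bash
python3 - <<'E'
from bench import r
print(r.hand_in())
E
```

```text
the job is handed in; nothing more can be done
None
```

The bottle and the glass both stand on their places on the tray, and I handed the job in with the arm's clock at about 49.5 s of the 72 s allowed. The hand-in gives no verdict.

- **Bottle (first):** I gripped it by the collar, carried it without tipping it over, turned it about 21° and lowered it onto its outline until it touched. Its base is within about 2 mm of the outline, and the spout is parallel to the drawn one to about 1°. While hanging in the gripper it leaned an estimated 1°; it sat flat once it touched down.
- **Glass (second):** The tool cannot tilt, so I tipped the glass over against the board's frame and laid it on its side. I then gripped it near the rim, stood it up against the frame and set it on the double circle. The foot sits evenly inside the rings, within about 1–2 mm.

**What did not go to plan:**
- While I was standing the glass up, it was squeezed part-way out of the jaws and leaned about 15° on its foot. I opened the jaws in small steps, it rocked upright on the board, and I gripped it again.
- In the last checks, the expected outlines drawn on the overhead picture sat 1–3 mm off. That is about the camera calibration error, and the drawn rings themselves appeared evenly spaced around both objects.

In the last overhead picture the tin, coaster, striker and small bowl look to be where they started. The gripper was clear of everything. The highest wrist force I saw was about 14 N.

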